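# Ready the parts-washing tub

## Task

Get the parts-washing tub ready: first shut its drain and its overflow by knocking the sprung peg at each end of the tub fully down with the mallet held in the gripper, never with the gripper itself, and after that hang every dip basket upright inside the tub, by its own hook over the tub's rim, so that it hangs clear of the tub's floor. Leave the mallet standing on its head in the middle of its rubber pad, and leave the other things on the bench where they are.

Things in the scene. Friction and masses are not known exactly. Their poses are not given: they have to be found in the camera images.
- tub: Parts-washing tub: open sheet-steel box fixed to the bench, 150 (its x) x 280 mm (y), rim 130 mm above the bench, walls 4 mm, inner floor at 5 mm. Origin: centre of its underside, z up; its -x long wall faces the robot. A valve block (50 x 50 x 55 mm high) is fixed at each end, centred at x -30, y -165 (drain) and +165 mm (overflow).
- drain_peg (a joint): How far the drain valve's peg (at the tub's -y end) has been driven down, m: 0 fully up (open), 0.015 down on its stop (shut). Sprung but stiff: it takes about 9 N to move and stays where it is driven.
- overflow_peg (a joint): The same for the overflow valve's peg at the tub's +y end: 0 fully up (open), 0.015 down on its stop (shut).
- drain_top (a point): Centre of the top face of the drain peg, a steel peg with a 32 mm mushroom head standing upright out of its valve block at the tub's -y end; the top is 88 mm above the bench when fully up, 73 mm when fully down.
- overflow_top (a point): Centre of the top face of the overflow peg, the same in shape and heights, at the tub's +y end.
- pad: The mallet's pad: black rubber square 130 x 130 mm, 6 mm thick, fixed to the bench. Origin: centre of its underside.
- mallet: Mallet standing on its head on the pad: black cylindrical head, 52 mm diameter, 75 mm high, axis upright, with a straight level wooden handle from its mid-height. Origin: centre of the head's lower striking face; z up along the head; handle along its own -x. About 0.35 kg, centre of mass 11 mm from the head's axis.
- mallet_grip (a point): Centre line of the mallet's handle near the head, at (-62, 0, 37.5) mm in the mallet's frame. The handle is 22 mm wide (y) and 26 mm high, and reaches 168 mm from the head's axis.
- basket1: Dip basket: open aluminium box 50 (x) x 46 mm, 38 high, holding a few bolts, standing upright; a flat strip rises from its back wall to a hook and a black grip. Origin: centre of the box's underside; z up; its own -x is the hook's side. 142 mm tall, about 0.22 kg, weight low in the box. Three or four baskets, all alike, are there (None if absent).
- basket1_throat (a point): Top of the throat of basket1's hook, at (-35.5, 0, 92) mm in the basket's frame; lies at rim height when hung. The strip (24 mm wide) is at x -28 to -25 mm; a bridge (underside at 92 mm) runs from it to x -47; from there a lip (x -47 to -44) turns down to height 66 mm. Throat 16 mm wide, open below.
- basket1_grip (a point): Centre of basket1's grip: an upright black block on top of the bridge, 14 mm (basket's x) x 24 mm (y), from height 96 to 142 mm; this point is at (-34, 0, 119) mm in the basket's frame. All baskets have the same grip.
- basket2: Dip basket, the same as basket1's in shape, size and axes.
- basket2_throat (a point): Top of the throat of basket2's hook, the same as basket1's in shape, size and axes.
- basket3: Dip basket, the same as basket1's in shape, size and axes.
- basket3_throat (a point): Top of the throat of basket3's hook, the same as basket1's in shape, size and axes.
- basket4: Dip basket, the same as basket1's in shape, size and axes.
- basket4_throat (a point): Top of the throat of basket4's hook, the same as basket1's in shape, size and axes.
- grinding_wheel: Bystander, to be left alone: grey grinding wheel, 150 mm diameter, 22 mm thick, lying flat. Origin: centre of its underside.
- buffing_wheel: Bystander, to be left alone: pale buffing wheel, 140 mm diameter, 16 mm thick, lying flat. Origin: centre of its underside.
- spool: Bystander, to be left alone: empty grey plastic spool, 68 mm diameter, 50 mm high, standing. Origin: centre of its underside.
- can: Bystander, to be left alone: dark can, 66 mm diameter, 120 mm high, standing. Origin: centre of its underside.
- wrench: Bystander, to be left alone: open wrench lying on the bench. Origin: centre of its underside.
- collar: Bystander, to be left alone: steel shaft collar, 56 mm diameter, 20 mm high, lying flat. Origin: centre of its underside.
- slug: Bystander, to be left alone: short brass bar end, 36 mm diameter, 35 mm high, standing. Origin: centre of its underside.
There are look-alikes about, which are no part of the job. What is shaped like the basket3 but red is not meant.

How it is judged:
By the outcome, as a careful person would: the job done as asked, in the order asked, and still so for the second after the job is handed in, with the robot touching nothing.
Of basket1, basket2, basket3, basket4 only 3 to 4 are there at a start; the rules pass over those that are not, and their reading is None.
At some moment in a run one of basket1, basket2, basket3, basket4 may be knocked a few centimetres aside while the robot is not near it.
It also fails if it takes over 210 s, if anything falls off the work surface, if the arm or the gripper's body presses on something with over 40 N, if the wrist force passes 120 N, or if a joint passes its speed limit or range.

## Robot

A 6-joint arm with a two-finger parallel gripper is mounted at the origin on the work surface. World frame = base frame: x ahead of the robot, y to its left, z up, the work surface at z = 0. Lengths are in m, angles in degrees, forces in N, time in s.
With the tool pointing down it reaches from about 0.3 to 0.85 m from the base axis. Payload 4.2 kg.
Tool frame: the origin (TCP) lies at the very end of the fingers, on their centre line; the grasp point (between the pads) lies ctrl.tcp_to_grasp behind it (ctrl.tcp_to_grasp is the distance from the TCP to the grasp point, in m); z points along the fingers, x is the direction in which the jaws open and shut, and the axes are right-handed (so a half turn about z gives the same grasp; the last joint's range is limited). The gripper opens to 91 mm and grips with 3 to 60 N. Pads are 32 mm wide; open, the fingers measure 118 mm over their backs; the gripper's body (76 mm by 178 mm) begins 60 mm behind the grasp point.
Start: joints at [-70.818, 18.312, 89.639, -0, 72.044, -1.146], TCP at [0.2, -0.539, 0.214] pointing down, gripper open.
Joint ranges: [-177.97, 177.97], [-48.28, 115.42], [12.27, 149.76], [-77.06, 257.06], [2.81, 150.46], [-146.56, 146.56]. Speed limits (degrees/s): [147.25, 147.25, 180, 180, 180, 180].

## Interface

Orientations are given as [roll, pitch, yaw] about the fixed x, y, z axes, in that order (R = Rz(yaw) Ry(pitch) Rx(roll)).
In Python, from plant import ctrl, viewer gives the robot as it stands. The module is installed in compiled form; this text tells all that it offers.
- The arm moves only by the tool carry_out, never from a script. Its argument "series" is a list of rows, each a list of 4 numbers: the shift along the tool's x, y, z in mm, then the turn about the tool's z in rad. In form: [[x, y, z, turn], ...]. A call has 1 to 10 rows; each row is the pose to reach, as a shift and turn from the pose commanded when the call began, along the tool's axes at that moment; what a row does not reach only later rows make up. A row lasts 1/12 s, in which the tool goes at most 41.7 mm and 7.16 degrees, less where a joint would pass 70% of its speed; a pose out of reach is approached as far as the arm can. A call with a gripper value outside its range is refused whole. "hand" is the opening in per cent of the stroke, from 0 (shut) to 100 (fully open), set as the call begins (left out, the last holds). The fingers move at their own pace and stop on an object; "newtons" is the grip in N (left out, the last holds). Time passes only in rows, so rows that repeat a pose let the fingers close. It gives the time, the measured TCP pose, the force and the opening at its end, in the units of the state.
- ctrl.get_state(): the state, without advancing time (a new reading comes with each control period).
- viewer.snapshot(name): name is "side" or "top" or "wrist"; returns the picture (384x512x3 uint8, red, green, blue); there is no depth.
- viewer.camera_params(name): a dict with "fx", "fy", "cx", "cy" (pixels), "position" and "rotation" of the camera in the world; the wrist camera has in their place "tool_from_camera" (4x4, takes a point from camera to tool coordinates, whose origin is the TCP and whose axes are the tool frame's). Camera axes: x right, y down, z forward; pixel columns grow to the right and rows downward; lengths in m; the calibration is good to about 2 mm. A picture is of the moment at which its call begins: read the wrist's pose just before it. camera_params takes no time and is no camera call.
- ctrl.job_done(): hands the job in, once; it reports no verdict.
The state is a dict: "clock": time; "qpos": joint angles; "qvel": joint speeds; "tau": joint torques, N m; "tcp_pos": TCP position; "ee_rot": TCP orientation; "wrist_force": force on the tool from outside, world axes, zero at the start; "torque": the same for the moment, N m; "grip_width": finger opening in m.
Only numpy, scipy, OpenCV 4.12 (cv2) and the standard library are available. Lean on these libraries where they do the work, as an engineer would, in place of code of your own. Each camera call takes 0.05 s, during which the arm holds its last target. There are 200 camera calls.

## Working session

There is one attempt and no reset: what is moved stays moved. The work goes in short steps, Python scripts to look and compute and a tool call to move; the robot and the scene stay as the last step left them, time stands still between calls to the robot, and variables do not carry over. Pictures are saved under pics/ and viewed, about 12 in all and at most 16, crops included, and the job is handed in when it is done.

Besides the shell and the picture viewer there is one more tool, called after "Request:" as a command line: name --pt "numbers of a row" for each row, then --argument value for the rest. carry_out: Moves the arm, as the interface text tells. Its arguments: {"type":"object","properties":{"series":{"type":"array"},"hand":{"type":"number"},"newtons":{"type":"number"}},"required":["series"]}

```bash
mkdir -p pics
cat > h.py <<'E'
import numpy as np, cv2
from plant import ctrl, viewer
from scipy.spatial.transform import Rotation as R
def save(n,f,crop=None,s=1):
    im=viewer.snapshot(n); cv2.imwrite('pics/raw_'+f,im[:,:,::-1])
    o=im
    if crop: o=im[crop[1]:crop[3],crop[0]:crop[2]]
    if s!=1: o=cv2.resize(o,None,fx=s,fy=s,interpolation=cv2.INTER_CUBIC)
    cv2.imwrite('pics/'+f,o[:,:,::-1]); return im
def tool():
    s=ctrl.get_state(); return np.array(s['tcp_pos']),R.from_euler('xyz',s['ee_rot'],degrees=True).as_matrix()
def cam(n):
    p=viewer.camera_params(n)
    K=np.array([[p['fx'],0,p['cx']],[0,p['fy'],p['cy']],[0,0,1]])
    if n=='wrist':
        t,Rt=tool(); T=np.array(p['tool_from_camera']); return K,t+Rt@T[:3,3],Rt@T[:3,:3]
    return K,np.array(p['position']),np.array(p['rotation'])
def ray(c,uv,z):
    K,P,Q=c; d=Q@np.linalg.inv(K)@np.array([uv[0],uv[1],1.]); return P+d*(z-P[2])/d[2]
def proj(c,X):
    K,P,Q=c; v=K@(Q.T@(np.array(X)-P)); return v[:2]/v[2]
def togo(X):
    t,Rt=tool(); return np.round(1000*Rt.T@(np.array(X)-t),1)
E
python3 - <<'E'
from h import *
save('top','top0.png',s=1.5); save('side','side0.png',s=1.5)
print(ctrl.get_state(),ctrl.tcp_to_grasp)
for n in('top','side','wrist'): print(viewer.camera_params(n))
E
```

```text
{'clock': 0.1, 'qpos': array([-7.08150707e+01,  1.83471441e+01,  8.96977345e+01, -6.26712949e-04,
        7.20437532e+01, -1.14584783e+00]), 'qvel': array([ 0.00546657, -0.10649088, -0.12262344,  0.0371437 ,  0.01096775,
        0.05630756]), 'tau': array([ 1.22750691e-03, -4.13329411e+01, -2.32509720e+01,  7.29036774e-02,
        4.21847985e-02, -5.41333395e-05]), 'tcp_pos': array([ 0.19963187, -0.53876613,  0.21322411]), 'ee_rot': array([-1.79998823e+02,  8.86259691e-02, -6.96690283e+01]), 'wrist_force': array([0.61672874, 0.60452126, 0.69617801]), 'torque': array([ 0.0088728 , -0.04591063,  0.01723746]), 'grip_width': 0.09132312205913597} 0.0188
{'fx': 475.1678639337744, 'fy': 475.1678639337744, 'cx': 254.69068098867524, 'cy': 192.13399189779318, 'position': array([0.23451324, 0.05874074, 1.37262551]), 'rotation': array([-1.68203908e+02,  1.58354035e-01, -9.76725365e+01])}
{'fx': 375.61872143948716, 'fy': 375.61872143948716, 'cx': 258.11680331573893, 'cy': 191.6240323415776, 'position': array([0.20032857, 0.92463059, 0.75274578]), 'rotation': array([-125.86494723,    0.88526353, -162.4413978 ])}
{'fx': 264.7691400088478, 'fy': 264.7691400088478, 'cx': 250.26610717582818, 'cy': 191.2285992754125, 'tool_from_camera': array([[ 9.99999665e-01,  6.23946548e-04,  5.29570061e-04,
        -3.23343188e-04],
       [-7.52985883e-04,  9.54959627e-01,  2.96734805e-01,
        -8.48111622e-02],
       [-3.20571371e-04, -2.96735104e-01,  9.54959777e-01,
        -1.69691074e-01],
       [ 0.00000000e+00,  0.00000000e+00,  0.00000000e+00,
         1.00000000e+00]])}
```

View pics/top0.png

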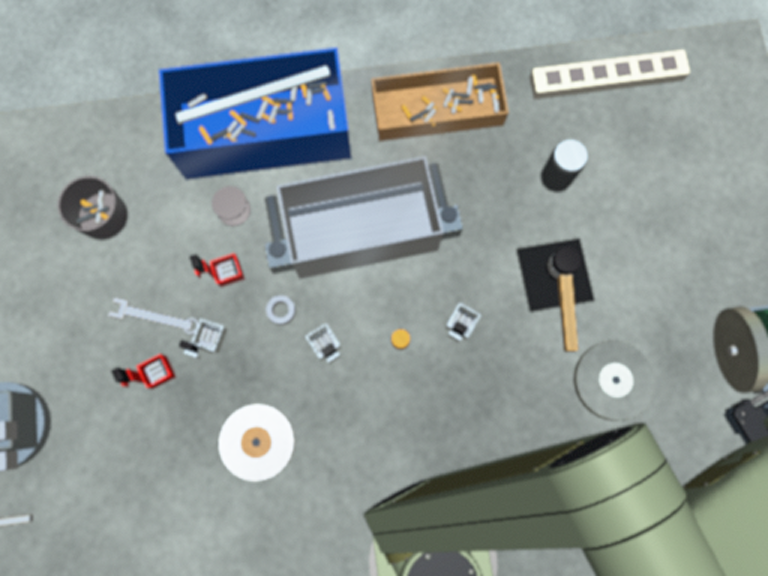

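View pics/side0.png

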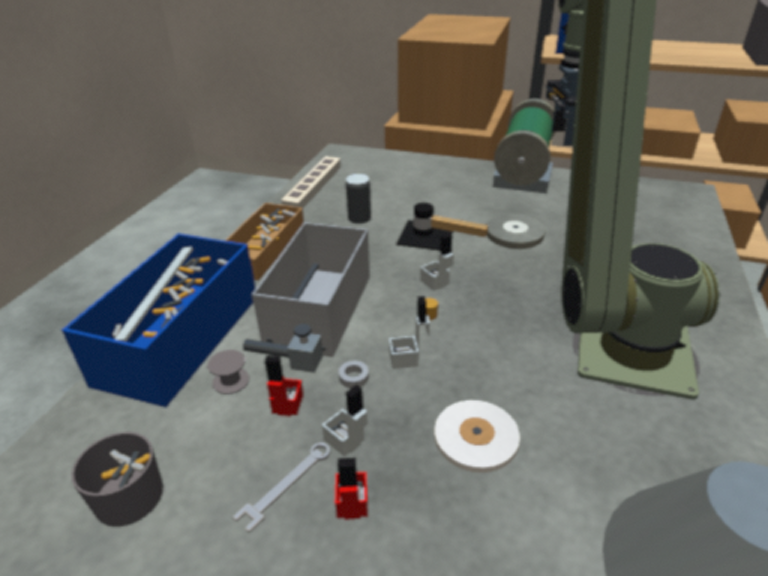

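Three silver baskets, two red decoys, the tub with a peg at each end (top view, in 1.5x pixels: 278,249 and 449,214), and the mallet on its pad at 567,260. Next: coarse positions.

```bash
sed -i "s/np.array(p\['position'\]),np.array(p\['rotation'\])/np.array(p['position']),R.from_euler('xyz',p['rotation'],degrees=True).as_matrix()/" h.py
python3 - <<'E'
from h import *
c=cam('top'); s=cam('side')
def q(n,u,v,z):
    X=ray(c,(u/1.5,v/1.5),z); print(n,np.round(X,3),'side',np.round(1.5*proj(s,X)))
q('pegO',278,248,.088);q('pegD',449,214,.088)
q('head',567,259,.081);q('h1',567,277,.0565);q('h2',572,350,.0565)
for p in[(517,247),(581,239),(593,299),(529,310)]: q('pad',*p,.006)
for p in[(278,187),(426,158),(446,236),(300,275)]: q('rim',*p,.13)
q('b1grip',459,327,.142);q('b1box',465,318,.038)
q('b2grip',329,352,.142);q('b2box',322,338,.038)
q('b3grip',188,347,.142);q('b3box',208,333,.038)
q('gw',616,380,.022);q('slug',401,339,.035);q('collar',280,309,.02);q('wrenchend',188,325,.005)
q('can',570,157,.12);q('bw',256,442,.016);q('spool',231,203,.05);q('red1',228,270,.038);q('red2',156,371,.038)
im=save('wrist','w0.png')
E
```

```text
pegO [0.603 0.208 0.088] side [302. 325.]
pegD [ 0.625 -0.117  0.088] side [352. 237.]
head [ 0.511 -0.323  0.081] side [423. 205.]
h1 [ 0.482 -0.324  0.056] side [434. 215.]
h2 [ 0.344 -0.307  0.056] side [486. 226.]
pad [ 0.565 -0.252  0.006] side [395. 242.]
pad [ 0.564 -0.38   0.006] side [409. 218.]
pad [ 0.441 -0.381  0.006] side [453. 224.]
pad [ 0.437 -0.253  0.006] side [444. 249.]
rim [0.706 0.191 0.13 ] side [253. 292.]
rim [ 0.725 -0.086  0.13 ] side [305. 221.]
rim [ 0.572 -0.1    0.13 ] side [371. 227.]
rim [0.536 0.17  0.13 ] side [342. 301.]
b1grip [ 0.403 -0.096  0.142] side [446. 234.]
b1box [ 0.433 -0.123  0.038] side [433. 266.]
b2grip [0.39  0.134 0.142] side [424. 298.]
b2box [0.431 0.15  0.038] side [400. 343.]
b3grip [0.432 0.375 0.142] side [357. 387.]
b3box [0.47  0.363 0.038] side [341. 421.]
gw [ 0.28  -0.388  0.022] side [515. 226.]
slug [0.41  0.003 0.035] side [430. 301.]
collar [0.501 0.225 0.02 ] side [353. 369.]
wrenchend [0.496 0.407 0.005] side [316. 452.]
can [ 0.695 -0.354  0.12 ] side [358. 178.]
bw [0.257 0.296 0.016] side [476. 429.]
spool [0.716 0.294 0.05 ] side [228. 359.]
red1 [0.586 0.314 0.038] side [288. 386.]
red2 [0.411 0.465 0.038] side [352. 482.]
```

```bash
cat >> h.py <<'E'
def go(X,yaw):
    t,Rt=tool(); y=np.degrees(np.arctan2(Rt[1,0],Rt[0,0])); d=-(yaw-y); d=(d+180)%360-180
    print('row',togo(X),'turn',round(np.radians(d),3),'tcp',np.round(t,4),'yaw',round(y,2))
E
python3 - <<'E'
from h import *
go([.459,-.317,.22],-97)
E
```

```text
row [-117.9 -320.3   -6.5] turn 0.477 tcp [ 0.1996 -0.5388  0.2133] yaw -69.67
```

Request:
carry_out --pt "-13 -36 0 0.06" --pt "-26 -71 -2 0.12" --pt "-39 -107 -4 0.18" --pt "-52 -142 -6 0.24" --pt "-65 -178 -7 0.3" --pt "-78 -213 -7 0.36" --pt "-91 -249 -7 0.42" --pt "-104 -284 -7 0.477" --pt "-118 -320 -7 0.477" --pt "-118 -320 -7 0.477" --hand 100

```text
clock: 0.98
tcp_pos: [0.4631, -0.313, 0.2206]
ee_rot: [-179.9, 0.2, -96.7]
wrist_force: [-0.5, 0.2, -0.1]
grip_width: 0.0911
```

Run:
```python
from h import *
go([.459,-.317,.22],-97)
save('wrist','w1.png',s=1.5)
c=cam('wrist')
for X in([.511,-.323,.081],[.459,-.317,.0565],[.502,-.317,.006]): print(1.5*proj(c,X))
```

```text
row [4.5 3.7 0.5] turn 0.006 tcp [ 0.4631 -0.313   0.2206] yaw -96.67
[378.66570521 209.62095569]
[378.39249801 267.63272746]
[372.92758608 211.10533852]
```

View pics/w1.png

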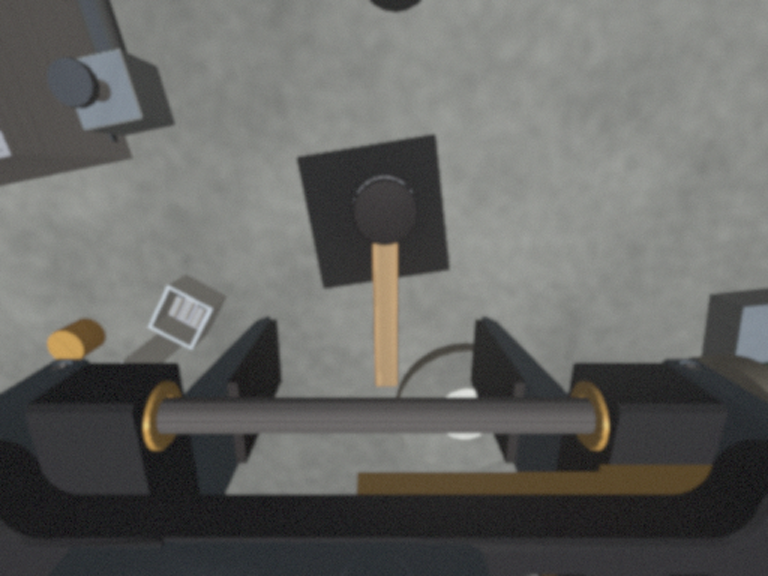

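The mallet head is at (384,212), the handle runs straight down column 385, and the pad has its four corners at (298,158), (435,135), (449,268) and (324,288). The drain peg is at (73,82).

Run:
```python
from h import *
c=cam('wrist')
f=lambda u,v,z: ray(c,(u/1.5,v/1.5),z)
h=f(384.5,213,.081); print('head',h)
a,b=f(384.5,246,.0565),f(386,385,.0565); print(a,b,np.degrees(np.arctan2(*(a-b)[[1,0]])),'len',np.linalg.norm(b-h))
P=[f(*p,.006) for p in[(298,158),(435,135),(449,268),(324,288)]]
print('pad',np.mean(P,0),[np.linalg.norm(P[i]-P[i-1]) for i in range(4)])
print('drain',f(73,82,.088))
d=(b-a)[:2]/np.linalg.norm((b-a)[:2]); g=h[:2]+d*.052
m=np.degrees(np.arctan2(-d[1],-d[0]));print('grip',g,m)
go([*g,.0247],m-90)
im=cv2.imread('pics/raw_w1.png'); hsv=cv2.cvtColor(im,cv2.COLOR_BGR2HSV)
mk=cv2.inRange(hsv,(8,60,90),(25,255,255)); mk[:160]=0;mk[262:]=0;mk[:,:230]=0;mk[:,285:]=0
ys,xs=np.nonzero(mk); print(1.5*np.array([xs.min(),xs.max(),ys.min(),ys.max()]), [1.5*xs[ys==r].mean() for r in (170,200,230,250)])
```

```text
head [ 0.50792395 -0.32717402  0.081     ]
[ 0.47730098 -0.32433587  0.0565    ] [ 0.34351148 -0.31107725  0.0565    ] -5.659565223526825 len 0.1670054367665315
pad [ 0.49743778 -0.31987288  0.006     ] [np.float64(0.12684035100799118), np.float64(0.1267423576909443), np.float64(0.12577499604803008), np.float64(0.12731614549667797)]
drain [ 0.62211501 -0.12431038  0.088     ]
grip [ 0.45617743 -0.32204591] -5.659565223526825
row [  7.7   3.8 195.8] turn -0.018 tcp [ 0.4609 -0.315   0.2205] yaw -96.7
[370.5 397.5 241.5 385.5] [np.float64(384.75), np.float64(384.75), np.float64(385.5), np.float64(385.5)]
```

Request:
carry_out --pt "1.6 0 40 -0.017" --pt "1.6 0 80 -0.017" --pt "1.6 0 120 -0.017" --pt "1.6 0 150 -0.017" --pt "1.6 0 175 -0.017" --pt "1.6 0 190 -0.017" --pt "1.6 0 195 -0.017" --pt "1.6 0 195 -0.017" --pt "1.6 0 195 -0.017" --pt "1.6 0 195 -0.017"

```text
clock: 1.87
tcp_pos: [0.4593, -0.32, 0.0274]
ee_rot: [-179.9, -0.1, -96.1]
wrist_force: [-0.2, -0.0, 0.6]
grip_width: 0.0915
```

Request:
carry_out --pt "0 0 0 0" --pt "0 0 0 0" --pt "0 0 0 0" --pt "0 0 0 0" --pt "0 0 0 0" --pt "0 0 0 0" --pt "0 0 0 0" --pt "0 0 0 0" --pt "0 0 0 0" --pt "0 0 0 0" --hand 0 --newtons 60

```text
clock: 2.7
tcp_pos: [0.4587, -0.319, 0.0259]
ee_rot: [-180.0, -0.0, -96.0]
wrist_force: [-0.4, 1.5, -0.6]
grip_width: 0.0273
```

Request:
carry_out --pt "0 0 -10 0" --pt "0 0 -40 0" --pt "0 0 -80 0" --pt "0 0 -120 0" --pt "0 0 -160 0" --pt "0 0 -180 0" --pt "0 0 -180 0" --pt "0 0 -180 0" --pt "0 0 -180 0"

```text
clock: 3.45
tcp_pos: [0.4573, -0.318, 0.204]
ee_rot: [179.8, 0.1, -96.0]
wrist_force: [0.1, -0.1, -3.5]
grip_width: 0.0219
```

Run:
```python
from h import *
c=cam('wrist'); go([0,0,0],-86); save('wrist','w2.png',s=1.5)
print(ctrl.get_state()['wrist_force'])
```

```text
row [-267.8  487.3  206.4] turn -0.175 tcp [ 0.4573 -0.318   0.204 ] yaw -96.02
[ 0.40283738  0.58596347 -2.62084855]
```

View pics/w2.png

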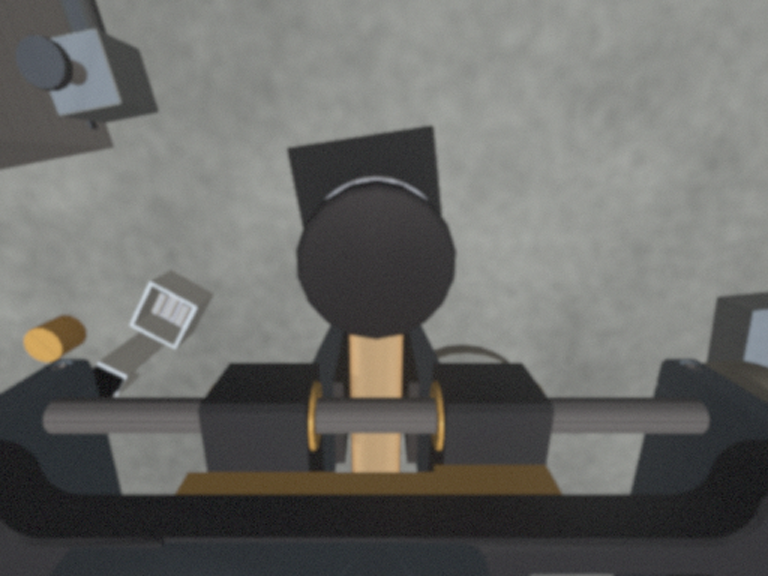

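The mallet is held at 21.9 mm width; its head's top face is centred at about (376,259) with radius 79 px.

Run:
```python
from h import *
im=cv2.imread('pics/raw_w2.png'); 
T=np.array(viewer.camera_params('wrist')['tool_from_camera']);K,_,_=cam('wrist')
def tz(uv,z):
    d=T[:3,:3]@np.linalg.inv(K)@np.array([uv[0]/1.5,uv[1]/1.5,1]); return T[:3,3]+d*(z-T[2,3])/d[2]
for z in(-.045,-.05,-.055,-.06,-.065):
    print(z,1000*(tz((456,259),z)-tz((297,259),z))[0], 1000*tz((376.5,259),z))
# peg from current view and w1 pose
c=cam('wrist')
for (u,v) in((44,62),): print('drain',ray(c,(u/1.5,v/1.5),.088))
```

```text
-0.045 51.15845854306563 [ 7.93241108e-03 -5.52995286e+01 -4.50000000e+01]
-0.05 49.10704710046454 [-8.06089437e-03 -5.64763781e+01 -5.00000000e+01]
-0.055 47.05563565786345 [-2.40541998e-02 -5.76532277e+01 -5.50000000e+01]
-0.06 45.00422421526236 [-4.00475053e-02 -5.88300772e+01 -6.00000000e+01]
-0.065 42.95281277266126 [-5.60408107e-02 -6.00069267e+01 -6.50000000e+01]
drain [ 0.62456622 -0.12196343  0.088     ]
```

The head hangs about 12 mm lower than expected because the fingers were still closing as I lifted. I'll set it down and regrip properly.

Request:
carry_out --pt "0 0 40 0" --pt "0 0 80 0" --pt "0 0 120 0" --pt "0 0 145 0" --pt "0 0 155 0" --pt "0 0 160 0" --pt "0 0 163 0" --pt "0 0 165 0" --pt "0 0 167 0"

```text
clock: 4.25
tcp_pos: [0.4598, -0.3198, 0.0403]
ee_rot: [-179.8, -0.1, -96.0]
wrist_force: [-0.2, 0.3, -3.2]
grip_width: 0.0214
```

Run:
```python
from h import *
print(ctrl.get_state()['wrist_force'],ctrl.get_state()['torque'],tool()[0])
```

```text
[-0.18841062  0.27077454 -3.16417737] [ 0.0480445   0.18259837 -0.01208435] [ 0.45975659 -0.31976171  0.04028611]
```

Request:
carry_out --pt "0 0 2 0" --pt "0 0 4 0" --pt "0 0 4 0" --pt "0 0 4 0"

```text
clock: 4.58
tcp_pos: [0.4588, -0.3191, 0.0353]
ee_rot: [-180.0, -0.0, -96.0]
wrist_force: [-0.8, -0.4, -3.0]
grip_width: 0.0217
```

Request:
carry_out --pt "0 0 2 0" --pt "0 0 4 0" --pt "0 0 4 0" --pt "0 0 4 0"

```text
clock: 4.92
tcp_pos: [0.4588, -0.3192, 0.0317]
ee_rot: [-180.0, -0.0, -96.0]
wrist_force: [-2.6, 0.3, 4.8]
grip_width: 0.0214
```

Request:
carry_out --pt "0 0 0 0" --pt "0 0 0 0" --pt "0 0 0 0" --pt "0 0 4 0" --pt "0 0 7 0" --pt "0 0 7 0" --pt "0 0 7 0" --hand 45

```text
clock: 5.5
tcp_pos: [0.4584, -0.3188, 0.0235]
ee_rot: [180.0, 0.0, -96.0]
wrist_force: [-1.6, 0.8, 0.6]
grip_width: 0.041
```

Request:
carry_out --pt "0 0 0 0" --pt "0 0 0 0" --pt "0 0 0 0" --pt "0 0 0 0" --pt "0 0 0 0" --pt "0 0 0 0" --pt "0 0 0 0" --pt "0 0 0 0" --pt "0 0 0 0" --pt "0 0 0 0" --hand 0 --newtons 60

```text
clock: 6.33
tcp_pos: [0.4587, -0.3191, 0.0241]
ee_rot: [-180.0, -0.0, -96.0]
wrist_force: [-0.6, 0.9, 0.6]
grip_width: 0.0214
```

Request:
carry_out --pt "0 0 0 0" --pt "0 0 -10 0" --pt "0 0 -40 0" --pt "0 0 -80 0" --pt "0 0 -120 0" --pt "0 0 -160 0" --pt "0 0 -180 0" --pt "0 0 -180 0" --pt "0 0 -180 0" --pt "0 0 -180 0"

```text
clock: 7.17
tcp_pos: [0.4572, -0.318, 0.202]
ee_rot: [179.8, 0.1, -96.0]
wrist_force: [-0.3, -0.2, -2.9]
grip_width: 0.0214
```

Run:
```python
from h import *
go([0,0,0],-86); c=cam('wrist'); im=save('wrist','w3.png',s=1.5)
T=np.array(viewer.camera_params('wrist')['tool_from_camera']);K=c[0]
def tz(uv,z):
    d=T[:3,:3]@np.linalg.inv(K)@np.array([uv[0],uv[1],1]); return T[:3,3]+d*(z-T[2,3])/d[2]
g=cv2.cvtColor(im,cv2.COLOR_RGB2GRAY)
mk=(g<75).astype(np.uint8)
# widths of dark run in rows through column 250
for r in range(110,226,6):
    row=mk[r]; l=250
    while row[l]: l-=1
    k=250
    while row[k]: k+=1
    print(r,l,k,k-l,end=' | ')
```

```text
row [-267.8  487.3  204.5] turn -0.175 tcp [ 0.4572 -0.318   0.202 ] yaw -96.03
110 193 291 98 | 116 194 291 97 | 122 244 257 13 | 128 226 275 49 | 134 215 285 70 | 140 199 294 95 | 146 201 296 95 | 152 200 300 100 | 158 198 302 104 | 164 196 304 108 | 170 194 306 112 | 176 194 306 112 | 182 195 306 111 | 188 195 305 110 | 194 197 303 106 | 200 200 301 101 | 206 203 298 95 | 212 208 292 84 | 218 214 287 73 | 224 217 284 67 |
```

View pics/w3.png

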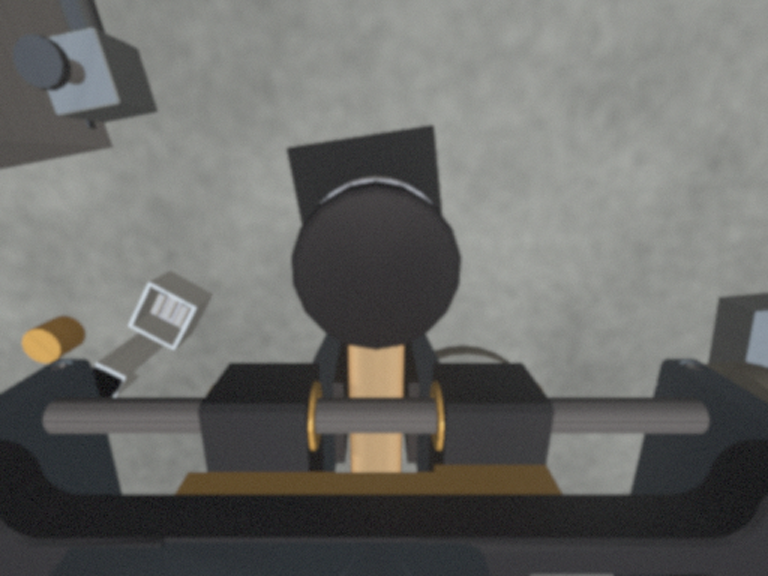

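Run:
```python
from h import *
go([.5713,-.1394,.202],-78)
```

```text
row [-189.5  -94.8   -0.6] turn -0.315 tcp [ 0.4571 -0.3179  0.2014] yaw -96.03
```

Request:
carry_out --pt "-30 -15 0 -0.05" --pt "-65 -33 0 -0.12" --pt "-100 -50 0 -0.2" --pt "-135 -68 0 -0.28" --pt "-165 -83 0 -0.315" --pt "-190 -95 0 -0.315" --pt "-190 -95 0 -0.315" --pt "-190 -95 0 -0.315" --pt "-190 -95 0 -0.315" --pt "-190 -95 0 -0.315"

```text
clock: 8.05
tcp_pos: [0.572, -0.1407, 0.2027]
ee_rot: [179.9, 0.0, -78.0]
wrist_force: [-0.4, -0.4, -2.8]
grip_width: 0.0213
```

Run:
```python
from h import *
go([.5713,-.1394,.106],-78); c=cam('wrist'); im=save('wrist','w4.png',s=1.5); print(1.5*proj(c,[.6246,-.120,.088]))
```

```text
row [-1.4  0.2 96.8] turn -0.001 tcp [ 0.572  -0.1407  0.2027] yaw -78.04
[362.55970385 206.14492968]
```

View pics/w4.png

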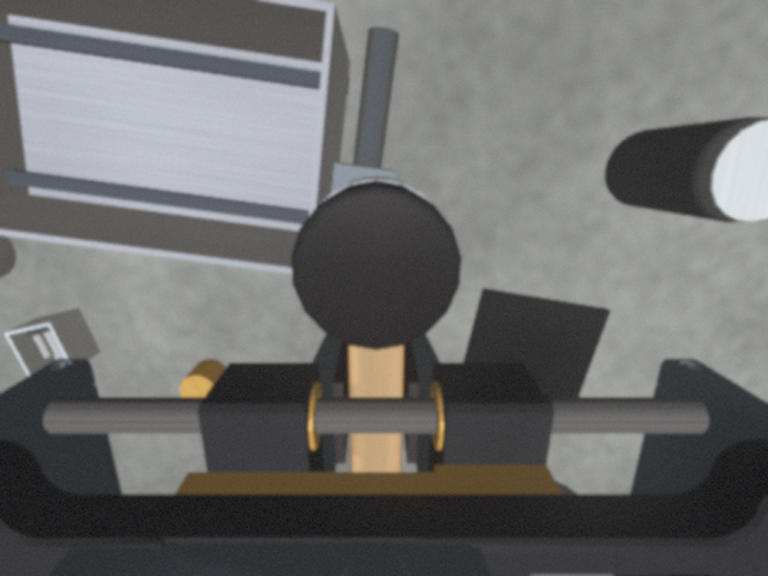

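The view shows the tub's +x rim corner at (335,6), the front rim line running (0,233)–(293,270), and the mallet head over the valve block.

Run:
```python
from h import *
c=cam('wrist'); f=lambda u,v,z: ray(c,(u/1.5,v/1.5),z)
A=f(335,6,.13);B=f(293,271,.13);C=f(0,233,.13)
print(A,B,C,'end len',np.linalg.norm(A-B),'yaw end',np.degrees(np.arctan2(*(A-B)[[1,0]])),'yaw front',np.degrees(np.arctan2(*(C-B)[[1,0]]))-90)
t,Rt=tool(); h=t+Rt@np.array([0,-.055,0.018]); print('head',h)
u=(A-B)/np.linalg.norm(A-B); n=np.array([u[1],-u[0]]);
print('head centre to end wall',(h-B)[:2]@n[:2],'along x from front',(h-B)[:2]@u[:2])
```

```text
[ 0.72765942 -0.08601714  0.13      ] [ 0.58057871 -0.08560989  0.13      ] [0.56715244 0.09402362 0.13      ] end len 0.14708127237310892 yaw end -0.1586462786015867 yaw front 4.274486958526495
head [ 0.62596376 -0.12954441  0.18505651]
head centre to end wall 0.04380868814098955 along x from front 0.045506525602281314
```

Request:
carry_out --pt "-2 0 35 0" --pt "-2 0 65 0" --pt "-2 0 82 0" --pt "-2 0 92 0" --pt "-2 0 97 0" --pt "-2 0 102 0" --pt "-2 0 107 0" --pt "-2 0 111 0" --pt "-2 0 111 0"

```text
clock: 8.85
tcp_pos: [0.5733, -0.1387, 0.0944]
ee_rot: [-179.9, -0.1, -78.0]
wrist_force: [-0.5, 0.5, -2.8]
grip_width: 0.0219
```

Request:
carry_out --pt "0 0 2 0" --pt "0 0 4 0" --pt "0 0 6 0" --pt "0 0 6 0"

```text
clock: 9.18
tcp_pos: [0.5735, -0.1387, 0.0906]
ee_rot: [-179.8, -0.1, -78.0]
wrist_force: [-7.8, -1.3, 15.0]
grip_width: 0.0218
```

Request:
carry_out --pt "0 0 2 0" --pt "0 0 4 0" --pt "0 0 6 0" --pt "0 0 6 0" --pt "0 0 6 0"

```text
clock: 9.6
tcp_pos: [0.5721, -0.1393, 0.0867]
ee_rot: [-179.9, -0.2, -77.9]
wrist_force: [-15.6, -1.0, 29.4]
grip_width: 0.0217
```

Request:
carry_out --pt "0 0 -10 0" --pt "0 0 -40 0" --pt "0 0 -80 0" --pt "0 0 -115 0" --pt "0 0 -115 0" --pt "0 0 -115 0" --pt "0 0 -115 0"

```text
clock: 10.18
tcp_pos: [0.5722, -0.1378, 0.195]
ee_rot: [179.9, 0.0, -78.0]
wrist_force: [-0.1, -0.8, -3.6]
grip_width: 0.0217
```

Run:
```python
from h import *
go([0,0,0],-96); a=save('wrist','w5.png'); b=save('side','s5.png')
s=cam('side'); print(proj(s,[.6246,-.12,.088]),proj(s,[.6246,-.12,.073]))
x,y=proj(s,[.6246,-.12,.09]).astype(int)
cr=cv2.resize(b[y-30:y+40,x-50:x+43],(560,420),interpolation=cv2.INTER_CUBIC)
old=cv2.cvtColor(cv2.imread('pics/raw_side0.png'),cv2.COLOR_BGR2RGB)[y-30:y+40,x-50:x+43]
w=cv2.resize(a,(560,420))
o=np.vstack([np.hstack([cv2.resize(old,(400,300),interpolation=cv2.INTER_CUBIC),cv2.resize(cr,(400,300))]),np.hstack([cv2.resize(w,(400,300)),np.zeros((300,400,3),np.uint8)])])
cv2.imwrite('pics/c5.png',o[:,:,::-1])
```

```text
row [-253.9  530.8  195.6] turn 0.315 tcp [ 0.5722 -0.1378  0.195 ] yaw -77.98
[235.28714859 157.34560453] [235.50675724 161.06102377]
```

View pics/c5.png

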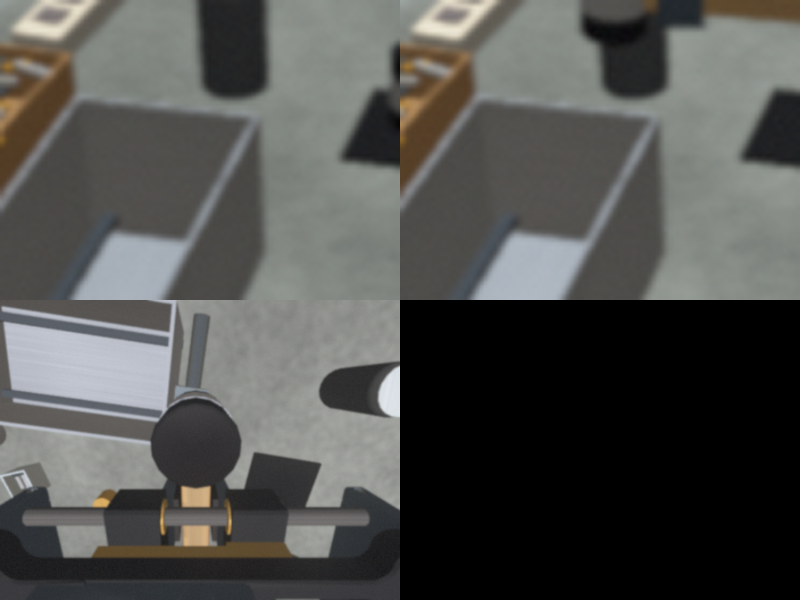

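Run:
```python
from h import *
go([.5478,.2217,.195],-96)
```

```text
row [-356.5  -51.6   -0.8] turn 0.314 tcp [ 0.5716 -0.1377  0.1937] yaw -77.98
```

Request:
carry_out --pt "-38 -5 0 0.04" --pt "-77 -11 0 0.09" --pt "-116 -16 0 0.14" --pt "-155 -22 0 0.19" --pt "-195 -28 0 0.24" --pt "-235 -34 0 0.29" --pt "-275 -40 0 0.314" --pt "-315 -46 0 0.314" --pt "-345 -50 0 0.314" --pt "-356 -52 0 0.314"

```text
clock: 11.12
tcp_pos: [0.5479, 0.2253, 0.1938]
ee_rot: [179.8, 0.0, -95.8]
wrist_force: [-0.5, -0.1, -3.6]
grip_width: 0.0218
```

Request:
carry_out --pt "0 0 0 0" --pt "0 0 0 0" --pt "0 0 0 0" --pt "0 0 0 0"

```text
clock: 11.45
tcp_pos: [0.5494, 0.2194, 0.1954]
ee_rot: [179.9, -0.1, -96.1]
wrist_force: [0.0, -0.6, -1.6]
grip_width: 0.0215
```

Run:
```python
from h import *
go([.5478,.2217,.106],-96); c=cam('wrist'); im=save('wrist','w6.png',s=1.5); print(1.5*proj(c,[.602,.2085,.088]))
```

```text
row [-2.2  1.7 89.4] turn -0.001 tcp [0.5494 0.2194 0.1954] yaw -96.07
[383.37312437 210.66488714]
```

View pics/w6.png

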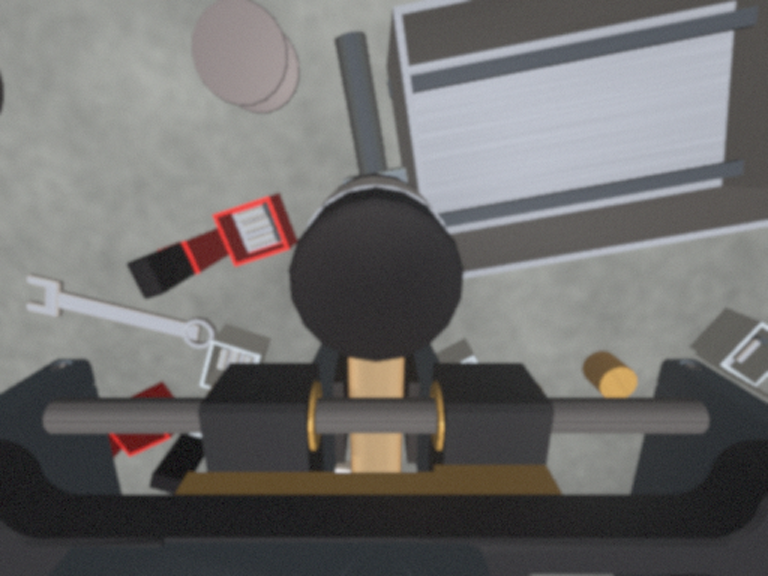

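The back-left rim corner is at (393,8), and the head covers the overflow peg. Checking clearance to the end wall.

Run:
```python
from h import *
c=cam('wrist'); f=lambda u,v,z: ray(c,(u/1.5,v/1.5),z)
A=f(393,8,.13); print(A)
t,Rt=tool(); y=np.radians(4.1); ux=np.array([np.cos(y),np.sin(y)]); uy=np.array([-ux[1],ux[0]])
for o in(.052,.058):
  h=t+Rt@np.array([0,-o,0.018]); d=(h-A)[:2]; print('head',h,'tubx',.075+d@ux,'taby-from-endwall',d@uy)
F=[f(*p,.13) for p in((470,275),(767,224))]; print(F, np.degrees(np.arctan2(*(F[0]-F[1])[[1,0]]))-90)
# tub centre from the two back corners
B=np.array([.7277,-.086]); D=A[:2]-B; print('len',np.linalg.norm(D),'yaw',np.degrees(np.arctan2(D[1],D[0]))-90, 'centre',(A[:2]+B)/2-.075*ux)
```

```text
[0.70793034 0.19396878 0.13      ]
head [0.60119198 0.2139734  0.17764579] tubx -0.030034909885588684 taby-from-endwall 0.027584943440861674
head [0.60715823 0.21333794 0.1776432 ] tubx -0.02412935952897613 taby-from-endwall 0.02652453396704262
[array([0.56242021, 0.15987054, 0.13      ]), array([ 0.57527091, -0.01607851,  0.13      ])] 4.177263834657666
len 0.28066591932296586 yaw 4.039168849562188 centre [0.64300711 0.04862208]
```

Request:
carry_out --pt "-6 2 20 0" --pt "-6 2 50 0" --pt "-6 2 75 0" --pt "-6 2 85 0" --pt "-6 2 92 0" --pt "-6 2 97 0" --pt "-6 2 102 0" --pt "-6 2 106 0" --pt "-6 2 110 0" --pt "-6 2 110 0"

```text
clock: 12.33
tcp_pos: [0.5485, 0.2268, 0.0875]
ee_rot: [-179.9, 0.0, -96.0]
wrist_force: [-1.2, -0.4, 0.4]
grip_width: 0.0219
```

Request:
carry_out --pt "0 0 0 0" --pt "0 0 0 0"

```text
clock: 12.5
tcp_pos: [0.5488, 0.2272, 0.0874]
ee_rot: [-179.9, 0.0, -96.0]
wrist_force: [-2.5, -1.8, 4.8]
grip_width: 0.0218
```

Request:
carry_out --pt "0 0 2 0" --pt "0 0 4 0" --pt "0 0 6 0" --pt "0 0 8 0" --pt "0 0 8 0" --pt "0 0 8 0"

```text
clock: 13.0
tcp_pos: [0.5474, 0.2278, 0.0832]
ee_rot: [-179.9, 0.1, -96.0]
wrist_force: [-13.9, -2.3, 28.4]
grip_width: 0.0218
```

Request:
carry_out --pt "0 0 2 0" --pt "0 0 4 0" --pt "0 0 4 0" --pt "0 0 4 0"

```text
clock: 13.33
tcp_pos: [0.5461, 0.2279, 0.0789]
ee_rot: [179.9, 0.1, -96.0]
wrist_force: [-17.4, -2.0, 30.2]
grip_width: 0.0214
```

Request:
carry_out --pt "0 0 -10 0" --pt "0 0 -45 0" --pt "0 0 -85 0" --pt "0 0 -120 0" --pt "35 20 -125 0" --pt "70 40 -125 0" --pt "105 60 -125 0" --pt "105 60 -125 0" --pt "105 60 -125 0" --pt "105 60 -125 0"

```text
clock: 14.17
tcp_pos: [0.4785, 0.1293, 0.1993]
ee_rot: [-179.9, 0.1, -96.0]
wrist_force: [-0.3, -0.2, -2.9]
grip_width: 0.0214
```

Run:
```python
from h import *
go([.497,-.06,.2],-96); c=cam('wrist'); im=save('wrist','w7.png',s=1.5)
for z in(.088,.073): print(1.5*proj(c,[.602,.2085,z]))
```

```text
row [186.3 -38.2  -0.8] turn -0.0 tcp [0.4785 0.1293 0.1993] yaw -96.0
[236.12828869 115.98299755]
[243.43330558 118.52150959]
```

View pics/w7.png

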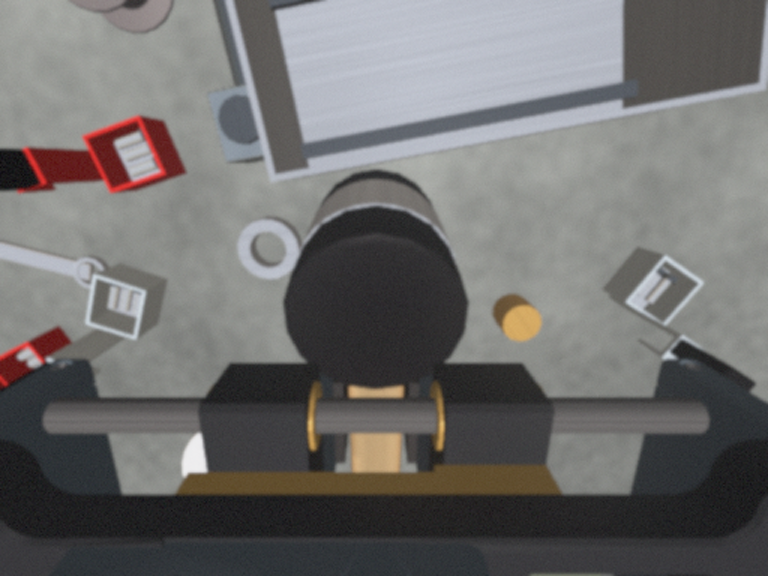

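The peg head is at about (240,118) with no stem showing any more. Also visible: the front-left rim corner at (273,180) and the block's front corner at (224,163). Measuring the peg's height numerically, relative to its block.

Run:
```python
from h import *
c=cam('wrist'); im=cv2.imread('pics/raw_w7.png'); g=cv2.cvtColor(im,cv2.COLOR_BGR2GRAY)
y=np.radians(4.1); M=np.array([[np.cos(y),-np.sin(y)],[np.sin(y),np.cos(y)]]); C=np.array([.643,.0486])
W=lambda a,b,z:[*(C+M@[a,b]),z]
print('rim corner pred',proj(c,W(-.075,.14,.13)),'seen',273/1.5,180/1.5)
print('block FL pred',proj(c,W(-.055,.19,.055)),'BL',proj(c,W(-.005,.19,.055)),'seen',224/1.5,163/1.5,'BL',208/1.5,95/1.5)
for z in(.088,.073): print('peg',z,proj(c,W(-.03,.165,z)), 'r',np.linalg.norm(proj(c,W(-.03,.165,z))-proj(c,W(-.03,.181,z))))
for r in range(58,104,3): print(r,g[r,136:178:2])
```

```text
rim corner pred [180.83130599 122.41106437] seen 182.0 120.0
block FL pred [150.22953072 109.33063043] BL [137.08630098  61.55368455] seen 149.33333333333334 108.66666666666667 BL 138.66666666666666 63.333333333333336
peg 0.088 [155.41316129  78.42611221] r 15.983185078337558
peg 0.073 [160.38244528  80.05345469] r 15.164548069387568
58 [147 147 149 151 145 148 137 142 141 134 138 139 143 151 169 190 178 113
  89  92  92]
61 [151 142 141 144 142 147 148 149 149 151 147 147 149 148 164 185 185 138
  93  90  90]
64 [150 148 151 152 152 151 148 147 136 118 104 104 109 111 124 169 187 164
 100  90  90]
67 [155 149 149 150 152 148 138 107  99  98  91  97  96  97  98 138 184 182
 125  87  92]
70 [153 152 149 149 149 138 106  96  93  94  93  98  95  94  97 116 176 186
 145  91  92]
73 [149 152 144 151 144 117  96  92  95  93  91  95  98  96  96 102 152 190
 168 105  88]
76 [149 149 145 148 142 110  94  94  97  95  94  95  96  95  97  94 128 182
 183 130  92]
79 [150 147 149 144 143 107  96  95  95  95  96  95  94  95  94  94 107 168
 186 151  96]
82 [153 152 152 150 146 122  94  96  95  95  94  95  93  96  94  96 100 147
 186 171 110]
85 [152 152 153 154 148 136 103  95  94  96  93  95  93  95  96  95  97 123
 176 185 134]
88 [148 150 150 152 151 149 133 101  95  96  94  97  93  96  97  97  98 106
 161 185 160]
91 [152 153 150 150 148 146 149 137 108  96  96  95  94  97  97  92  94  86
 128 186 175]
94 [153 150 152 151 148 149 151 152 147 138 123 104  97  95  94  84  97 123
 150 181 185]
97 [148 149 150 148 148 145 149 153 153 152 152 152 146 144 142 142 144 150
 151 171 188]
100 [151 151 152 151 153 154 146 152 153 154 151 150 151 147 149 147 147 151
 151 161 184]
103 [150 150 150 149 152 151 151 151 154 153 150 150 150 146 146 148 144 142
 140 135 171]
```

Overflow peg: its left edge is at 145.5 px, against predictions of 145.2 (down) and 139.4 (up), so it's shut. Now to the pad, checking the drain peg from there. The mallet has tilted head-up in the grip.

Run:
```python
from h import *
go([.4403,-.311,.24],-96)
```

```text
row [442.2  -7.7 -41.3] turn 0.001 tcp [0.4787 0.1297 0.1992] yaw -95.96
```

Request:
carry_out --pt "0 0 -40 0" --pt "40 -1 -41 0" --pt "80 -2 -41 0" --pt "120 -2 -41 0" --pt "160 -3 -41 0" --pt "200 -4 -41 0" --pt "240 -5 -41 0" --pt "280 -5 -41 0" --pt "320 -6 -41 0" --pt "360 -7 -41 0"

```text
clock: 15.05
tcp_pos: [0.4481, -0.2317, 0.2399]
ee_rot: [-179.9, -0.0, -95.9]
wrist_force: [1.6, 1.4, -2.8]
grip_width: 0.0216
```

Request:
carry_out --pt "40 0 0 0" --pt "70 0 0 0" --pt "82 -1 0 0" --pt "82 -1 0 0" --pt "82 -1 0 0" --pt "82 -1 0 0" --pt "82 -1 0 0"

```text
clock: 15.63
tcp_pos: [0.44, -0.31, 0.2399]
ee_rot: [180.0, 0.0, -95.8]
wrist_force: [-0.2, 0.4, -3.6]
grip_width: 0.0219
```

Run:
```python
from h import *
go([.4403,-.311,.06],-96); c=cam('wrist'); im=save('wrist','w8.png',s=1.5)
y=np.radians(4.1); M=np.array([[np.cos(y),-np.sin(y)],[np.sin(y),np.cos(y)]]); C=np.array([.643,.0486])
W=lambda a,b,z:[*(C+M@[a,b]),z]
for z in(.088,.073): 
    p=proj(c,W(-.03,-.165,z)); print('peg',z,1.5*p,'r',1.5*np.linalg.norm(p-proj(c,W(-.03,-.181,z))))
print('block FR',1.5*proj(c,W(-.055,-.19,.055)),'pad',1.5*proj(c,[.501,-.3175,.006]))
```

```text
row [  1.1  -0.4 179.9] turn 0.003 tcp [ 0.44   -0.31    0.2399] yaw -95.85
peg 0.088 [82.36539467 46.30796644] r 21.73763667835991
peg 0.073 [96.46532204 51.9432367 ] r 20.724391561043564
block FR [152.41945907  86.33560686] pad [377.13001006 188.06034085]
```

View pics/w8.png

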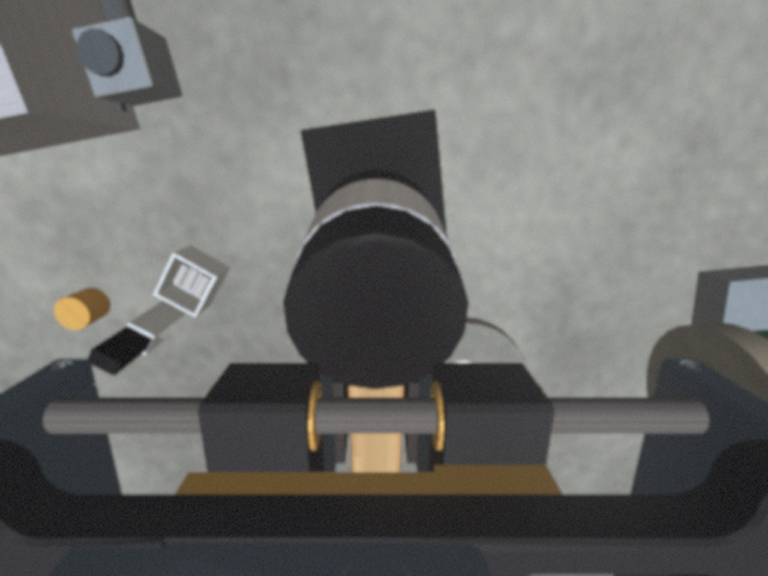

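The drain peg is at (99,52), against predictions of (96.5,52) down and (82,46) up, so it's shut too. Lowering the mallet.

Request:
carry_out --pt "1 0 40 0" --pt "1 0 80 0" --pt "1 0 120 0" --pt "1 0 150 0" --pt "1 0 170 0" --pt "1 0 182 0" --pt "1 0 188 0" --pt "1 0 194 0" --pt "1 0 200 0" --pt "1 0 200 0"

```text
clock: 16.52
tcp_pos: [0.4394, -0.3121, 0.0398]
ee_rot: [180.0, -0.0, -95.9]
wrist_force: [0.1, -0.1, -3.8]
grip_width: 0.0213
```

Request:
carry_out --pt "0 0 3 0" --pt "0 0 6 0" --pt "0 0 9 0" --pt "0 0 12 0" --pt "0 0 12 0" --pt "0 0 12 0"

```text
clock: 17.02
tcp_pos: [0.4392, -0.3124, 0.0278]
ee_rot: [180.0, 0.0, -96.0]
wrist_force: [-0.5, 0.5, -2.1]
grip_width: 0.0219
```

Request:
carry_out --pt "0 0 2 0" --pt "0 0 4 0" --pt "0 0 6 0" --pt "0 0 6 0" --pt "0 0 6 0"

```text
clock: 17.43
tcp_pos: [0.4392, -0.3124, 0.0218]
ee_rot: [180.0, 0.0, -96.0]
wrist_force: [-1.0, -0.5, -2.1]
grip_width: 0.0218
```

Run:
```python
from h import *
s=ctrl.get_state();print(s['wrist_force'],s['torque'],tool()[0])
b=save('side','s9.png'); c=cam('side'); p=proj(c,[.46,-.312,.05]).astype(int); print(p)
cv2.imwrite('pics/c9.png',cv2.resize(b[p[1]-45:p[1]+45,p[0]-60:p[0]+60],(800,600),interpolation=cv2.INTER_CUBIC)[:,:,::-1])
```

```text
[-1.01723706 -0.49732283 -2.09729626] [0.03243771 0.14187151 0.00123009] [ 0.4391904  -0.31242027  0.02178905]
[293 147]
```

View pics/c9.png

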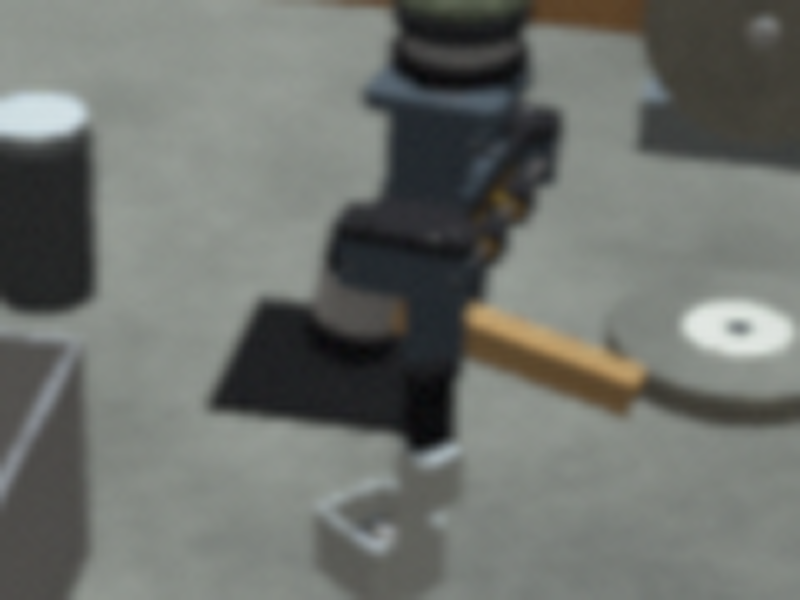

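The side view shows the head over the pad, nose-up by about 15°, with the tail low near the bench and clear of the wheel. Continuing gently down.

Request:
carry_out --pt "0 0 2 0" --pt "0 0 4 0" --pt "0 0 6 0" --pt "0 0 6 0" --pt "0 0 6 0"

```text
clock: 17.9
tcp_pos: [0.4392, -0.3124, 0.0158]
ee_rot: [180.0, 0.0, -96.0]
wrist_force: [0.4, 1.2, -2.8]
grip_width: 0.0219
```

Request:
carry_out --pt "0 0 2 0" --pt "0 0 4 0" --pt "0 0 4 0" --pt "0 0 4 0"

```text
clock: 18.23
tcp_pos: [0.4395, -0.3127, 0.0143]
ee_rot: [-179.9, -0.1, -96.0]
wrist_force: [-4.1, 3.9, 14.8]
grip_width: 0.0215
```

Request:
carry_out --pt "0 0 -2 0" --pt "0 0 -2 0" --pt "0 0 -2 0" --pt "0 0 -2 0" --pt "0 0 -2 0" --pt "0 0 -2 0" --pt "0 0 -2 0" --pt "0 0 -2 0" --hand 32 --newtons 5

```text
clock: 18.9
tcp_pos: [0.4392, -0.3125, 0.0138]
ee_rot: [180.0, 0.0, -96.0]
wrist_force: [-0.2, -0.6, 0.0]
grip_width: 0.0292
```

Run:
```python
from h import *
s=ctrl.get_state();print(s['wrist_force'],tool()[0])
b=save('side','s10.png'); w=save('wrist','w10.png'); c=cam('side'); p=[293,147]
cr=cv2.resize(b[p[1]-30:p[1]+30,p[0]-40:p[0]+40],(400,300),interpolation=cv2.INTER_CUBIC)
cv2.imwrite('pics/c10.png',np.hstack([cr,cv2.resize(w,(400,300))])[:,:,::-1])
```

```text
[-0.16135766 -0.5626015   0.03322929] [ 0.43924963 -0.31245806  0.01379512]
```

View pics/c10.png

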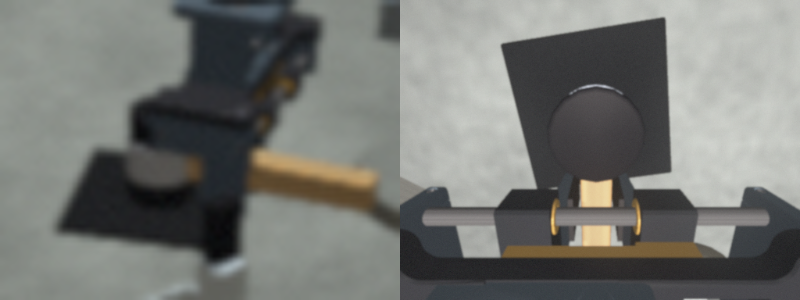

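The mallet stands flat again; its head's top is at about (197,133) in the 400 px wrist panel, with the pad corners at (101,45), (264,17) and (271,172). Checking how central it is.

Run:
```python
from h import *
c=cam('wrist'); f=lambda u,v,z: ray(c,(u*1.28,v*1.28),z)
P=[f(101,45,.006),f(264,17,.006),f(271,172,.006)]; print(P,'pad',(P[0]+P[2])/2,[np.linalg.norm(P[1]-P[0]),np.linalg.norm(P[1]-P[2])])
print('head',f(197,133,.081), 'left/right',f(149.5,133,.081)-f(244.5,133,.081))
```

```text
[array([ 0.56072926, -0.25092709,  0.006     ]), array([ 0.56675593, -0.37701082,  0.006     ]), array([ 0.43949848, -0.38279454,  0.006     ])] pad [ 0.50011387 -0.31686082  0.006     ] [np.float64(0.12622767746004543), np.float64(0.127388809454713)]
head [ 0.50041315 -0.31924178  0.081     ] left/right [0.00497107 0.0478815  0.        ]
```

Mallet centred within about 3 mm of the pad's middle. Opening, lifting and going to an overview pose.

Request:
carry_out --pt "0 0 0 0" --pt "0 0 0 0" --pt "0 0 0 0" --pt "0 0 0 0" --pt "0 0 -20 0" --pt "0 0 -60 0" --pt "0 0 -100 0" --pt "0 0 -140 0" --pt "0 0 -180 0" --hand 70

```text
clock: 19.75
tcp_pos: [0.4389, -0.3122, 0.1959]
ee_rot: [180.0, 0.0, -96.0]
wrist_force: [1.3, 0.1, 0.2]
grip_width: 0.0639
```

Run:
```python
from h import *
go([.37,.08,.31],-90)
```

```text
row [-382.9  109.3 -114.1] turn -0.104 tcp [ 0.4389 -0.3122  0.1959] yaw -95.97
```

Request:
carry_out --pt "-20 5 -30 -0.01" --pt "-55 15 -50 -0.03" --pt "-92 26 -66 -0.05" --pt "-130 37 -80 -0.07" --pt "-168 48 -92 -0.1" --pt "-206 59 -104 -0.104" --pt "-245 70 -114 -0.104" --pt "-285 81 -114 -0.104" --pt "-325 92 -114 -0.104" --pt "-365 104 -114 -0.104"

```text
clock: 20.58
tcp_pos: [0.373, 0.063, 0.3084]
ee_rot: [-179.9, 0.0, -90.1]
wrist_force: [0.3, 0.5, -0.3]
grip_width: 0.0639
```

Request:
carry_out --pt "-18 5 0 0" --pt "-18 5 0 0" --pt "-18 5 0 0" --pt "-18 5 0 0" --pt "-18 5 0 0"

```text
clock: 21.0
tcp_pos: [0.3691, 0.0783, 0.3079]
ee_rot: [-180.0, -0.0, -90.1]
wrist_force: [0.4, 0.0, -0.1]
grip_width: 0.0638
```

Run:
```python
from h import *
import json
c=cam('wrist'); np.savez('cam11.npz',K=c[0],P=c[1],Q=c[2]); im=save('wrist','w11.png')
go([0,0,0],0)
tiles=[]
for n,g,b in(('b1',[.403,-.096,.142],[.433,-.123,.038]),('b2',[.39,.134,.142],[.431,.15,.038]),('b3',[.432,.375,.142],[.47,.363,.038])):
    p=(proj(c,g)+proj(c,b))/2; x,y=p.astype(int); print(n,p)
    x=np.clip(x,33,478);y=np.clip(y,40,343); print('crop origin',x-33,y-40)
    tiles.append(cv2.resize(im[y-40:y+40,x-33:x+34-1],(264,320),interpolation=cv2.INTER_CUBIC))
o=np.vstack([np.hstack(tiles),cv2.resize(im,(373,280))[:, :].repeat(1,0) if 0 else np.pad(cv2.resize(im,(373,280)),((0,0),(0,792-373),(0,0)))])
cv2.imwrite('pics/c11.png',o[:,:,::-1])
```

```text
row [ 79.  368.9 307.9] turn -1.573 tcp [0.3691 0.0783 0.3078] yaw -90.13
b1 [381.59891565 136.56379942]
crop origin 348 96
b2 [206.31518428 142.50283201]
crop origin 173 102
b3 [ 39.22279483 113.0729889 ]
crop origin 6 73
```

View pics/c11.png

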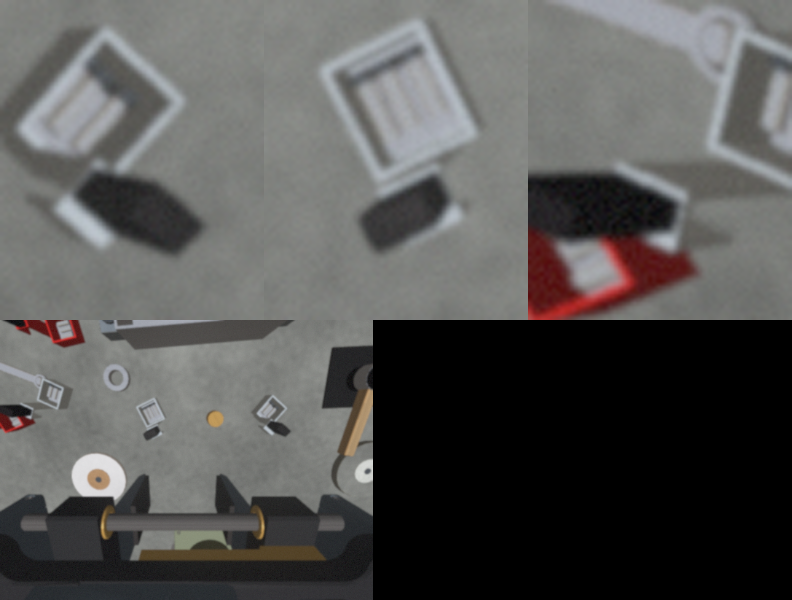

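Baskets 1 and 2 are clear in the overview and basket 3 is at the edge, with a red decoy showing in front of it. I'll take closer centred views of all three and view them as one composite.

Request:
carry_out --pt "-20 13 40 0" --pt "-40 26 80 0" --pt "-62 39 118 0" --pt "-62 39 128 0" --pt "-62 39 128 0" --pt "-62 39 128 0" --pt "-62 39 128 0"

```text
clock: 21.63
tcp_pos: [0.3317, 0.141, 0.1814]
ee_rot: [-179.8, 0.0, -90.1]
wrist_force: [0.9, -0.7, -0.3]
grip_width: 0.0642
```

```bash
cat > shot.py <<'E'
from h import *
import sys
c=cam('wrist'); np.savez('cam_%s.npz'%sys.argv[1],K=c[0],P=c[1],Q=c[2]); save('wrist',sys.argv[1]+'.png')
a=[float(v) for v in sys.argv[2:]]
go(a[:3],a[3])
E
python3 shot.py b2 .37 .37 .18 -90
```

```text
row [-229.   -37.7    2. ] turn -0.002 tcp [0.3319 0.1411 0.1817] yaw -90.1
```

Request:
carry_out --pt "-38 -6 0 0" --pt "-76 -12 0 0" --pt "-114 -19 0 0" --pt "-152 -25 0 0" --pt "-190 -31 0 0" --pt "-229 -38 0 0" --pt "-229 -38 0 0" --pt "-229 -38 0 0" --pt "-229 -38 0 0"

```text
clock: 22.43
tcp_pos: [0.3686, 0.3697, 0.1807]
ee_rot: [-180.0, 0.0, -90.1]
wrist_force: [0.1, 0.1, 0.9]
grip_width: 0.064
```

```bash
python3 shot.py b3 .34 -.11 .18 -90
```

```text
row [479.2  27.6   0.6] turn -0.002 tcp [0.3684 0.3692 0.1806] yaw -90.09
```

Request:
carry_out --pt "40 2 0 0" --pt "80 4 0 0" --pt "120 7 0 0" --pt "160 9 0 0" --pt "200 11 0 0" --pt "240 14 0 0" --pt "280 16 0 0" --pt "320 18 0 0" --pt "360 21 0 0" --pt "400 24 0 0"

```text
clock: 23.32
tcp_pos: [0.3422, -0.0322, 0.1807]
ee_rot: [-179.9, -0.0, -90.1]
wrist_force: [0.8, -0.0, 0.4]
grip_width: 0.0636
```

Request:
carry_out --pt "40 2 0 0" --pt "79 4 0 0" --pt "79 4 0 0" --pt "79 4 0 0" --pt "79 4 0 0" --pt "79 4 0 0"

```text
clock: 23.82
tcp_pos: [0.3393, -0.1079, 0.1801]
ee_rot: [-180.0, 0.0, -90.0]
wrist_force: [-0.3, 0.3, -0.3]
grip_width: 0.0641
```

```bash
python3 shot.py b1 .4 -.09 .18 -42
python3 - <<'E'
import cv2,numpy as np
G={'b1':([.403,-.096,.142],[.433,-.123,.038]),'b2':([.39,.134,.142],[.431,.15,.038]),'b3':([.432,.375,.142],[.47,.363,.038])}
T=[]
for n,(g,b) in G.items():
    z=np.load('cam_%s.npz'%n); im=cv2.imread('pics/raw_%s.png'%n)
    pr=lambda X:(lambda v:v[:2]/v[2])(z['K']@(z['Q'].T@(np.array(X)-z['P'])))
    p=(pr(g)+pr(b))/2; x,y=int(np.clip(p[0],66,446)),int(np.clip(p[1],75,308)); print(n,pr(g),pr(b),'origin',x-66,y-75)
    T.append(cv2.resize(im[y-75:y+75,x-66:x+66],(264,300),interpolation=cv2.INTER_CUBIC))
    T[-1]=cv2.resize(T[-1],(264,300))
cv2.imwrite('pics/c12.png',cv2.resize(np.hstack(T),(792,300)))
E
```

```text
row [-17.5 -60.5   0.1] turn -0.836 tcp [ 0.3395 -0.1076  0.1801] yaw -89.9
b1 [235.36474961 137.38036379] [264.18868903 100.55159652] origin 183 43
b2 [259.50946132 144.31986735] [242.42131967  95.63065811] origin 184 44
b3 [243.79173991 137.76838683] [256.54282693  93.30207174] origin 184 40
```

View pics/c12.png

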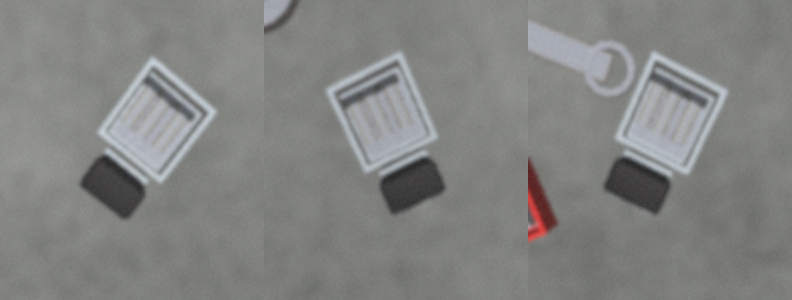

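All three baskets are clear, with box rim corners: b1 (152,57)(216,112)(161,183)(98,131), b2 (62,92)(137,52)(174,138)(103,174), b3 (125,52)(200,91)(161,174)(87,137) in their tiles; each grip sits on the near side.

Run:
```python
from h import *
D={'b1':((183,43),[(152,57),(216,112),(161,183),(98,131)]),'b2':((184,44),[(62,92),(137,52),(174,138),(103,174)]),'b3':((184,40),[(125,52),(200,91),(161,174),(87,137)])}
for n,(o,q) in D.items():
    z=np.load('cam_%s.npz'%n); c=(z['K'],z['P'],z['Q'])
    P=np.array([ray(c,(o[0]+u/2,o[1]+v/2),.038) for u,v in q])[:,:2]
    s=[round(1000*np.linalg.norm(P[i]-P[i-1])) for i in range(4)]
    d=P[0]+P[1]-P[2]-P[3]; y=np.arctan2(d[1],d[0]); C=P.mean(0); g=C-.034*np.array([np.cos(y),np.sin(y)])
    gp=proj(c,[*g,.142]); print(n,C.round(4),'yaw',np.degrees(y).round(1),s,'grip',g.round(4),'griptop tile',2*(gp-o))
go([.4,-.09,.18],-42)
```

```text
b1 [ 0.4294 -0.1199] yaw -37.9 [49, 46, 49, 46] grip [ 0.4026 -0.099 ] griptop tile [112.51145302 189.83747242]
b2 [0.4247 0.1488] yaw 25.7 [50, 46, 49, 45] grip [0.3941 0.134 ] griptop tile [151.00261421 190.001337  ]
b3 [0.4658 0.364 ] yaw -25.7 [49, 46, 49, 47] grip [0.4352 0.3787] griptop tile [109.82870291 187.22286089]
row [-17.5 -60.5   0.1] turn -0.836 tcp [ 0.3395 -0.1076  0.1801] yaw -89.9
```

```bash
python3 -c "
from h import *
go([.4026,-.099,.18],-37.9)"
```

```text
row [ -8.5 -63.1   0.1] turn -0.908 tcp [ 0.3395 -0.1076  0.1801] yaw -89.9
```

Request:
carry_out --pt "-1 -8 0 -0.12" --pt "-2 -16 0 -0.24" --pt "-3 -24 0 -0.36" --pt "-4 -32 0 -0.48" --pt "-5 -40 0 -0.6" --pt "-6 -48 0 -0.72" --pt "-7 -56 0 -0.84" --pt "-8.5 -63 0 -0.908" --pt "-8.5 -63 0 -0.908" --pt "-8.5 -63 0 -0.908"

```text
clock: 24.7
tcp_pos: [0.4028, -0.0989, 0.1798]
ee_rot: [180.0, 0.0, -37.9]
wrist_force: [0.3, 0.8, -0.6]
grip_width: 0.0637
```

Request:
carry_out --pt "0 0 10 0" --pt "0 0 30 0" --pt "0 0 50 0" --pt "0 0 68 0" --pt "0 0 76 0" --pt "0 0 79 0" --pt "0 0 79 0" --pt "0 0 79 0" --pt "0 0 79 0"

```text
clock: 25.45
tcp_pos: [0.4036, -0.1004, 0.1019]
ee_rot: [-180.0, -0.1, -38.0]
wrist_force: [-0.2, -1.0, -0.4]
grip_width: 0.0637
```

```bash
python3 -c "
from h import *
go([.4026,-.099,.101],-37.9); print(ctrl.get_state()['wrist_force'])"
```

```text
row [-1.6 -0.5  0.9] turn -0.002 tcp [ 0.4036 -0.1004  0.1019] yaw -37.99
[-0.24805509 -1.01656867 -0.35694908]
```

Good. Grip and then lift; the fingers get enough time to close.

Request:
carry_out --pt "-1 0 0 0" --pt "-1 0 0 0" --pt "-1 0 0 0" --pt "-1 0 0 0" --pt "-1 0 0 0" --pt "-1 0 0 0" --pt "-1 0 0 0" --pt "-1 0 0 0" --pt "-1 0 0 0" --pt "-1 0 0 0" --hand 0 --newtons 40

```text
clock: 26.28
tcp_pos: [0.4021, -0.0997, 0.1009]
ee_rot: [180.0, -0.0, -38.0]
wrist_force: [0.2, -0.2, -0.9]
grip_width: 0.0136
```

Request:
carry_out --pt "0 0 0 0" --pt "0 0 0 0" --pt "0 0 0 0" --pt "0 0 -20 0" --pt "0 0 -55 0" --pt "0 0 -95 0" --pt "0 0 -135 0" --pt "0 0 -150 0" --pt "0 0 -150 0" --pt "0 0 -150 0"

```text
clock: 27.12
tcp_pos: [0.4016, -0.0995, 0.2505]
ee_rot: [180.0, 0.0, -38.0]
wrist_force: [-0.0, -0.1, -3.3]
grip_width: 0.0135
```

```bash
python3 -c "
from h import *
go([.5784,-.0315,.27],4.1)"
```

```text
row [  97.5 -162.4  -19.5] turn -0.735 tcp [ 0.4016 -0.0995  0.2505] yaw -37.99
```

Request:
carry_out --pt "10 -16 -15 -0.1" --pt "22 -37 -19 -0.2" --pt "34 -57 -19 -0.3" --pt "46 -77 -19 -0.4" --pt "58 -97 -19 -0.5" --pt "70 -117 -19 -0.6" --pt "82 -137 -19 -0.7" --pt "92 -154 -19 -0.735" --pt "97.5 -162 -19 -0.735" --pt "97.5 -162 -19 -0.735"

```text
clock: 27.95
tcp_pos: [0.5789, -0.0313, 0.2665]
ee_rot: [-180.0, 0.3, 4.1]
wrist_force: [0.6, -0.4, -2.3]
grip_width: 0.0134
```

Request:
carry_out --pt "0 0 0 0" --pt "0 0 0 0" --pt "0 0 0 0"

```text
clock: 28.2
tcp_pos: [0.5773, -0.0324, 0.2698]
ee_rot: [180.0, 0.1, 4.1]
wrist_force: [0.0, -0.3, -2.1]
grip_width: 0.0137
```

Run:
```python
from h import *
go([.5784,-.0315,.139],4.1)
c=cam('wrist'); im=save('wrist','w13.png'); g=cv2.cvtColor(im,cv2.COLOR_RGB2GRAY)
# rim front wall expected lines
y=np.radians(4.1)
for x0 in(.5695,.5735):
  for ty in(-.12,-.03,.03,.1): print(x0,ty,proj(c,[x0-.0715*ty,.0433+.9974*ty,.13]).round(1))
```

```text
row [  1.3  -0.9 130.8] turn -0.001 tcp [ 0.5773 -0.0324  0.2698] yaw 4.07
0.5695 -0.12 [248.2 215.8]
0.5695 -0.03 [248.1 143.9]
0.5695 0.03 [248.   88.5]
0.5695 0.1 [247.8  14.6]
0.5735 -0.12 [251.4 216.1]
0.5735 -0.03 [251.5 144.1]
0.5735 0.03 [251.6  88.8]
0.5735 0.1 [251.7  15. ]
```

View pics/w13.png

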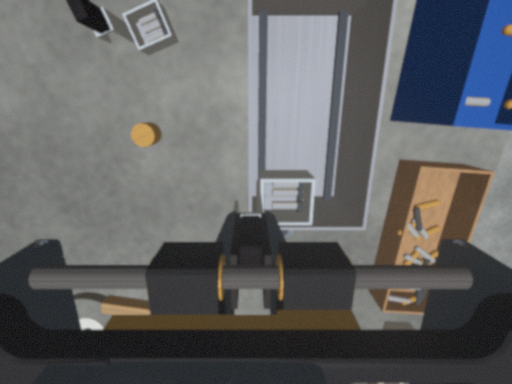

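The held basket's box is at (261–314,178–224), just inside the front rim, which runs down columns ~248–252, close to my prediction. Refining numerically.

Run:
```python
import cv2
g=cv2.cvtColor(cv2.imread('pics/raw_w13.png'),cv2.COLOR_BGR2GRAY)
for r in(30,60,90,120,150): print(r,g[r,242:262])
```

```text
30 [129 134 136 135 139 149 160 170 172 170 167 167 166 170 168 162 144 113
  93  90]
60 [148 151 147 149 150 159 166 172 174 172 170 172 170 171 168 157 137 105
  94  93]
90 [162 159 162 162 162 164 168 175 176 176 172 174 174 172 171 156 126 104
  93  95]
120 [151 149 146 146 145 151 161 172 174 176 174 176 176 174 170 157 133 103
  96  94]
150 [141 143 143 144 146 150 161 172 175 174 172 174 171 171 167 154 125 101
  91  94]
```

Request:
carry_out --pt "1 -1 30 0" --pt "1 -1 65 0" --pt "1 -1 95 0" --pt "1 -1 112 0" --pt "1 -1 121 0" --pt "1 -1 126 0" --pt "1 -1 129 0" --pt "1 -1 129 0" --pt "1 -1 129 0"

```text
clock: 29.0
tcp_pos: [0.5804, -0.031, 0.1423]
ee_rot: [180.0, -0.2, 4.1]
wrist_force: [-0.0, 0.1, -2.1]
grip_width: 0.014
```

Request:
carry_out --pt "0 0 1 0" --pt "0 0 2 0" --pt "0 0 3 0" --pt "0 0 3 0"

```text
clock: 29.33
tcp_pos: [0.5799, -0.0309, 0.1389]
ee_rot: [180.0, -0.1, 4.1]
wrist_force: [-1.2, 0.1, 2.8]
grip_width: 0.0138
```

Contact came exactly at the expected height (0.139). Release and lift.

Request:
carry_out --pt "0 0 0 0" --pt "0 0 0 0" --pt "0 0 0 0" --pt "0 0 0 0" --pt "0 0 0 0" --pt "0 0 -20 0" --pt "0 0 -50 0" --pt "0 0 -80 0" --pt "0 0 -110 0" --pt "0 0 -110 0" --hand 60

```text
clock: 30.17
tcp_pos: [0.5826, -0.0311, 0.2546]
ee_rot: [179.9, -0.7, 4.1]
wrist_force: [1.6, -0.1, 0.3]
grip_width: 0.0547
```

Run:
```python
from h import *
save('wrist','w14.png')
go([.3941,.134,.25],25.7)
```

```text
row [-174.9 -178.     0. ] turn -0.377 tcp [ 0.5813 -0.031   0.2516] yaw 4.12
```

Request:
carry_out --pt "-35 -30 0 -0.07" --pt "-60 -60 0 -0.14" --pt "-80 -95 0 -0.21" --pt "-90 -105 0 -0.25" --pt "-90 -105 0 -0.25" --pt "-90 -105 0 -0.25" --pt "-90 -105 0 -0.25"

```text
clock: 30.8
tcp_pos: [0.4829, 0.0667, 0.2475]
ee_rot: [180.0, 0.0, 18.4]
wrist_force: [-0.4, 0.5, -0.2]
grip_width: 0.0548
```

```bash
cat > chk.py <<'E'
from h import *
B={'b1':((.4294,-.1199),-37.9),'b2':((.4247,.1488),25.7),'b3':((.4658,.364),-25.7)}
def box(C,y,z=.038):
    y=np.radians(y);M=np.array([[np.cos(y),-np.sin(y)],[np.sin(y),np.cos(y)]])
    return [[*(np.array(C)+M@np.array(p)),z] for p in((.025,.023),(.025,-.023),(-.025,-.023),(-.025,.023))]
def check(c,im,n):
    C,y=B[n]; q=np.array([proj(c,p) for p in box(C,y)]); v=np.radians(y)
    gt=proj(c,[C[0]-.034*np.cos(v),C[1]-.034*np.sin(v),.142])
    print(n,'pred box',q.mean(0).round(1),'griptop',gt.round(1))
    g=cv2.cvtColor(im,cv2.COLOR_RGB2GRAY); h=cv2.cvtColor(im,cv2.COLOR_RGB2HSV)
    x,yy=q.mean(0).astype(int); r=50; x0,y0=max(x-r,0),max(yy-r,0)
    for nm,mk in(('bright',(g>188)&(h[...,1]<40)),('black',g<60)):
        k=mk[y0:yy+r,x0:x+r].astype(np.uint8)
        k=cv2.morphologyEx(k,cv2.MORPH_CLOSE,np.ones((5,5)))
        cs,_=cv2.findContours(k,cv2.RETR_EXTERNAL,cv2.CHAIN_APPROX_NONE)
        for a in sorted(cs,key=cv2.contourArea)[::-1][:2]:
            if cv2.contourArea(a)>60:
                (cx,cy),s,an=cv2.minAreaRect(a); X=ray(c,(cx+x0,cy+y0),.038 if nm=='bright' else .142)
                print('  ',nm,(round(cx+x0,1),round(cy+y0,1)),np.round(s,1),round(an,1),'world',X.round(4))
E
python3 - <<'E'
from chk import *
c=cam('wrist'); im=save('wrist','w15.png'); check(c,im,'b2'); check(c,im,'b3')
go([.3941,.134,.18],25.7)
E
```

```text
b2 pred box [228.4  99.5] griptop [185.9 101.2]
   bright (np.float64(230.2), np.float64(99.1)) [35.2 34.5] 83.7 world [0.4268 0.1505 0.038 ]
   black (np.float64(191.2), np.float64(100.0)) [23.7 17.9] 80.5 world [0.3988 0.1368 0.142 ]
b3 pred box [318.2 -78.2] griptop [ 322.2 -212.5]
   black (np.float64(323.3), 273.1) [107.5  91.2] 22.8 world [ 0.5998 -0.0042  0.142 ]
   black (np.float64(317.5), 342.0) [26. 99.] 90.0 world [ 0.6341 -0.1042  0.142 ]
row [-63.2 -92.1  67.5] turn -0.128 tcp [0.4831 0.0665 0.2475] yaw 18.36
```

Basket 2 is where it was measured, within 2 mm. Picking it up.

Request:
carry_out --pt "-20 -30 10 -0.04" --pt "-42 -62 25 -0.09" --pt "-58 -85 50 -0.128" --pt "-63 -92 67 -0.128" --pt "-63 -92 90 -0.128" --pt "-63 -92 120 -0.128" --pt "-63 -92 140 -0.128" --pt "-63 -92 146 -0.128" --pt "-63 -92 146 -0.128" --pt "-63 -92 146 -0.128"

```text
clock: 31.68
tcp_pos: [0.3945, 0.1345, 0.1023]
ee_rot: [180.0, -0.0, 25.7]
wrist_force: [-0.8, -0.4, -0.2]
grip_width: 0.0547
```

```bash
python3 -c "
from h import *
go([.3943,.1343,.101],25.7); print(ctrl.get_state()['wrist_force'])"
```

```text
row [-0.3  0.1  1.3] turn 0.0 tcp [0.3945 0.1345 0.1023] yaw 25.71
[-0.77314879 -0.39231757 -0.1559322 ]
```

Request:
carry_out --pt "0 0 1 0" --pt "0 0 1 0" --pt "0 0 1 0" --pt "0 0 1 0" --pt "0 0 1 0" --pt "0 0 1 0" --pt "0 0 1 0" --pt "0 0 1 0" --pt "0 0 1 0" --pt "0 0 1 0" --hand 0 --newtons 40

```text
clock: 32.52
tcp_pos: [0.3938, 0.1349, 0.1013]
ee_rot: [180.0, -0.1, 25.8]
wrist_force: [0.5, 0.6, 2.7]
grip_width: 0.0141
```

Request:
carry_out --pt "0 0 0 0" --pt "0 0 0 0" --pt "0 0 -20 0" --pt "0 0 -60 0" --pt "0 0 -100 0" --pt "0 0 -140 0" --pt "0 0 -168 0" --pt "0 0 -168 0" --pt "0 0 -168 0" --pt "0 0 -168 0"

```text
clock: 33.35
tcp_pos: [0.3916, 0.1342, 0.2668]
ee_rot: [-180.0, 0.3, 25.8]
wrist_force: [-0.9, -0.3, -3.3]
grip_width: 0.0139
```

```bash
python3 -c "
from h import *
go([.5735,.0433,.27],4.1)"
```

```text
row [124.2 160.9  -4. ] turn 0.378 tcp [0.3916 0.1342 0.2668] yaw 25.78
```

Request:
carry_out --pt "15 20 -3 0.05" --pt "30 39 -3 0.1" --pt "45 58 -3 0.15" --pt "60 78 -3 0.2" --pt "75 97 -3 0.25" --pt "90 117 -3 0.3" --pt "105 136 -3 0.35" --pt "118 153 -3 0.378" --pt "123 160 -3 0.378" --pt "123 160 -3 0.378"

```text
clock: 34.18
tcp_pos: [0.5737, 0.0432, 0.2686]
ee_rot: [180.0, 0.3, 4.1]
wrist_force: [0.3, -0.2, -2.0]
grip_width: 0.0141
```

Request:
carry_out --pt "0 0 0 0" --pt "0 0 0 0" --pt "0 0 0 0"

```text
clock: 34.43
tcp_pos: [0.5724, 0.0448, 0.2718]
ee_rot: [-180.0, 0.1, 4.2]
wrist_force: [-0.8, 0.2, -2.5]
grip_width: 0.0138
```

Run:
```python
from h import *
go([.5735,.0433,.139],4.1)
c=cam('wrist'); im=save('wrist','w16.png'); g=cv2.cvtColor(im,cv2.COLOR_RGB2GRAY)
for ty in(.05,.1):
  a=proj(c,[.5695-.0715*ty,.0433+.9974*ty,.13]); print(a); r=int(a[1]); x=int(a[0]); print(x-8,g[r,x-8:x+14])
```

```text
row [  1.2   1.6 132.8] turn 0.001 tcp [0.5724 0.0448 0.2718] yaw 4.18
[247.69242675 141.44178545]
239 [163 164 165 163 165 165 165 168 172 175 177 180 181 180 177 178 178 173
 154 121 100  97]
[247.66230693  95.82756214]
239 [150 150 149 147 146 149 145 146 153 165 175 174 175 173 173 173 173 171
 152 121 102  94]
```

Request:
carry_out --pt "0 0 30 0" --pt "0 0 65 0" --pt "0 0 95 0" --pt "0 0 112 0" --pt "0 0 122 0" --pt "0 0 127 0" --pt "0 0 130 0" --pt "0 0 130 0" --pt "0 0 130 0"

```text
clock: 35.23
tcp_pos: [0.5745, 0.0443, 0.1433]
ee_rot: [180.0, -0.2, 4.1]
wrist_force: [0.2, -0.7, -1.5]
grip_width: 0.0138
```

Request:
carry_out --pt "0 0 1 0" --pt "0 0 2 0" --pt "0 0 3 0" --pt "0 0 3 0"

```text
clock: 35.57
tcp_pos: [0.5739, 0.0441, 0.1394]
ee_rot: [180.0, -0.1, 4.1]
wrist_force: [1.0, 0.1, -1.0]
grip_width: 0.0137
```

Request:
carry_out --pt "0 0 1 0" --pt "0 0 2 0" --pt "0 0 2 0"

```text
clock: 35.82
tcp_pos: [0.574, 0.0441, 0.1393]
ee_rot: [180.0, -0.1, 4.1]
wrist_force: [-3.3, -0.3, 9.5]
grip_width: 0.0136
```

Request:
carry_out --pt "0 0 0 0" --pt "0 0 0 0" --pt "0 0 0 0" --pt "0 0 0 0" --pt "0 0 0 0" --pt "0 0 -20 0" --pt "0 0 -50 0" --pt "0 0 -80 0" --pt "0 0 -115 0" --pt "0 0 -115 0" --hand 60

```text
clock: 36.65
tcp_pos: [0.5771, 0.0444, 0.2591]
ee_rot: [180.0, -0.8, 4.1]
wrist_force: [1.8, 0.2, 0.5]
grip_width: 0.0545
```

Run:
```python
from h import *
go([.50,.30,.25],-18)
```

```text
row [ -58.6 -260.5    8.2] turn 0.386 tcp [0.5771 0.0444 0.2591] yaw 4.12
```

Request:
carry_out --pt "-6 -35 0 0.05" --pt "-12 -70 0 0.1" --pt "-18 -105 0 0.15" --pt "-24 -140 0 0.22" --pt "-30 -175 0 0.3" --pt "-35 -210 0 0.386" --pt "-40 -238 0 0.386" --pt "-40 -238 0 0.386" --pt "-40 -238 0 0.386" --pt "-40 -238 0 0.386"

```text
clock: 37.48
tcp_pos: [0.5166, 0.2782, 0.2516]
ee_rot: [179.9, -0.0, -18.0]
wrist_force: [-0.0, 0.4, 0.3]
grip_width: 0.055
```

Run:
```python
from chk import *
c=cam('wrist'); im=save('wrist','w17.png'); check(c,im,'b3')
go([.4352,.3787,.18],-25.7)
```

```text
b3 pred box [196.8 122.6] griptop [144.1 123.5]
   black (np.float64(154.5), np.float64(122.0)) [22. 17.] 90.0 world [0.4459 0.3768 0.142 ]
row [-108.8  -70.8   71.6] turn 0.134 tcp [0.5168 0.2778 0.2517] yaw -18.02
```

Run:
```python
from chk import *
c=cam('wrist'); im=cv2.imread('pics/raw_w17.png')[:,:,::-1].copy()
g=cv2.cvtColor(im,cv2.COLOR_RGB2GRAY)
for r in(115,122,129): print(r,g[r,128:230:2])
q=[proj(c,p).round(1) for p in box(*B['b3'])]; print(q)
```

```text
115 [121 119 122 122 124 107  55  44  50  48  51  51  33  35  34  36  32  32
 100 174 125  97  99  98  98 110 172 147  99 109 165 178 168 157 156 165
 162 166 166 168 145  95 104 180 149 110 126 130 127 132 131]
122 [123 121 121 122 127 108  57  50  47  50  55  48  36  32  35  35  33  40
 119 177 118  97  97  99  98 120 183 132  99 120 166 175 170 161 163 169
 168 164 168 169 137  93 122 176 126 115 127 131 133 131 133]
129 [126 124 121 126 120 103  54  49  49  54  53  45  35  40  33  27  37  43
 139 180 112 102 103 106 113 145 179 121  99 135 177 177 175 173 176 174
 177 177 176 168 116  90 152 173 108 128 132 134 132 134 131]
[array([215.9, 108.2]), array([212.8, 141.5]), array([177.8, 136.8]), array([179.6, 103. ])]
```

Basket 3 is unmoved too: rim edges at columns 180 and 214 against 179 and 214.5 predicted. Picking it up.

Request:
carry_out --pt "-32 -21 10 0.03" --pt "-66 -43 25 0.08" --pt "-95 -62 45 0.134" --pt "-109 -71 67 0.134" --pt "-109 -71 95 0.134" --pt "-109 -71 125 0.134" --pt "-109 -71 143 0.134" --pt "-109 -71 150 0.134" --pt "-109 -71 150 0.134" --pt "-109 -71 150 0.134"

```text
clock: 38.37
tcp_pos: [0.4359, 0.3795, 0.1027]
ee_rot: [-179.9, -0.0, -25.7]
wrist_force: [0.8, 0.1, 1.2]
grip_width: 0.0547
```

```bash
python3 -c "
from h import *
go([.4352,.3787,.101],-25.7); print(ctrl.get_state()['wrist_force'])"
```

```text
row [-0.3  1.   1.7] turn -0.001 tcp [0.4359 0.3795 0.1027] yaw -25.74
[0.80739905 0.08078556 1.17682581]
```

Request:
carry_out --pt "0 0 1 0" --pt "0 0 1 0" --pt "0 0 1 0" --pt "0 0 1 0" --pt "0 0 1 0" --pt "0 0 1 0" --pt "0 0 1 0" --pt "0 0 1 0" --pt "0 0 1 0" --pt "0 0 1 0" --hand 0 --newtons 40

```text
clock: 39.2
tcp_pos: [0.4351, 0.3799, 0.1011]
ee_rot: [-180.0, -0.0, -25.7]
wrist_force: [0.1, -0.4, 2.1]
grip_width: 0.0142
```

Request:
carry_out --pt "0 0 0 0" --pt "0 0 0 0" --pt "0 0 -20 0" --pt "0 0 -60 0" --pt "0 0 -100 0" --pt "0 0 -140 0" --pt "0 0 -168 0" --pt "0 0 -168 0" --pt "0 0 -168 0" --pt "0 0 -168 0"

```text
clock: 40.03
tcp_pos: [0.4339, 0.3792, 0.2669]
ee_rot: [179.8, 0.1, -25.7]
wrist_force: [-0.1, -0.2, -2.2]
grip_width: 0.014
```

```bash
python3 -c "
from h import *
go([.5665,.1181,.27],4.1)"
```

```text
row [232.6 177.9  -2.9] turn -0.52 tcp [0.4339 0.3792 0.2669] yaw -25.67
```

Request:
carry_out --pt "24 18 -3 -0.06" --pt "52 40 -3 -0.12" --pt "80 61 -3 -0.18" --pt "108 83 -3 -0.24" --pt "136 104 -3 -0.3" --pt "164 125 -3 -0.36" --pt "192 147 -3 -0.42" --pt "216 165 -3 -0.48" --pt "232.6 178 -3 -0.52" --pt "232.6 178 -3 -0.52"

```text
clock: 40.87
tcp_pos: [0.5679, 0.1145, 0.2685]
ee_rot: [179.8, 0.3, 3.9]
wrist_force: [0.1, 0.2, -2.9]
grip_width: 0.0139
```

Request:
carry_out --pt "0 0 0 0" --pt "0 0 0 0" --pt "0 0 0 0"

```text
clock: 41.12
tcp_pos: [0.5665, 0.1196, 0.2708]
ee_rot: [-180.0, 0.1, 4.2]
wrist_force: [-0.3, 0.4, -1.6]
grip_width: 0.0139
```

Run:
```python
from h import *
go([.5675,.1181,.139],4.1)
c=cam('wrist'); im=save('wrist','w18.png'); g=cv2.cvtColor(im,cv2.COLOR_RGB2GRAY)
for ty in(.11,.13):
  a=proj(c,[.5695-.0715*ty,.0433+.9974*ty,.13]); print(a); r=int(a[1]); x=int(a[0]); print(x-8,g[r,x-8:x+14])
```

```text
row [  1.2   1.5 131.8] turn 0.001 tcp [0.5665 0.1196 0.2708] yaw 4.18
[248.27543223 154.41103789]
240 [152 154 153 150 151 150 152 153 165 174 176 177 177 177 177 177 175 157
 126 103  98  98]
[248.27251407 137.15705236]
240 [142 145 142 142 144 145 143 151 162 172 178 177 176 177 175 175 175 159
 135 109  99  98]
```

Request:
carry_out --pt "0 0 30 0" --pt "0 0 65 0" --pt "0 0 95 0" --pt "0 0 112 0" --pt "0 0 122 0" --pt "0 0 127 0" --pt "0 0 130 0" --pt "0 0 130 0" --pt "0 0 130 0"

```text
clock: 41.92
tcp_pos: [0.5683, 0.119, 0.1432]
ee_rot: [-180.0, -0.1, 4.1]
wrist_force: [0.4, 0.4, -2.6]
grip_width: 0.0135
```

Request:
carry_out --pt "0 0 1 0" --pt "0 0 2 0" --pt "0 0 3 0" --pt "0 0 3 0"

```text
clock: 42.25
tcp_pos: [0.5676, 0.1186, 0.1392]
ee_rot: [180.0, -0.0, 4.1]
wrist_force: [-0.3, -0.4, -1.3]
grip_width: 0.0139
```

Request:
carry_out --pt "0 0 1 0" --pt "0 0 2 0" --pt "0 0 2 0"

```text
clock: 42.5
tcp_pos: [0.5676, 0.1187, 0.1391]
ee_rot: [-180.0, -0.1, 4.1]
wrist_force: [-3.7, -0.4, 8.7]
grip_width: 0.0138
```

Request:
carry_out --pt "0 0 0 0" --pt "0 0 0 0" --pt "0 0 0 0" --pt "0 0 0 0" --pt "0 0 0 0" --pt "0 0 -20 0" --pt "0 0 -50 0" --pt "0 0 -80 0" --pt "0 0 -115 0" --pt "0 0 -115 0" --hand 60

```text
clock: 43.33
tcp_pos: [0.5708, 0.1194, 0.2591]
ee_rot: [-179.9, -0.8, 4.1]
wrist_force: [-0.2, -0.1, 2.0]
grip_width: 0.0548
```

Request:
carry_out --pt "-40 0 -20 0" --pt "-80 0 -40 0" --pt "-120 0 -60 0" --pt "-160 0 -60 0" --pt "-190 0 -60 0" --pt "-190 0 -60 0" --pt "-190 0 -60 0" --pt "-190 0 -60 0"

```text
clock: 44.0
tcp_pos: [0.3785, 0.1051, 0.3121]
ee_rot: [-180.0, -0.1, 4.1]
wrist_force: [0.4, 0.2, -0.3]
grip_width: 0.0552
```

Run:
```python
from h import *
s=save('side','s19.png'); t=save('top','t19.png'); w=save('wrist','w19.png')
R2=lambda i,a,b:cv2.resize(i,(a,b),interpolation=cv2.INTER_CUBIC)
print(tool()[0])
o=np.vstack([np.hstack([R2(s[120:270,140:340],400,300),R2(t[80:230,150:350],400,300)]),np.hstack([R2(w,400,300),R2(s,400,300)])])
cv2.imwrite('pics/c19.png',o[:,:,::-1])
```

```text
[0.37901947 0.10511369 0.31147721]
```

View pics/c19.png

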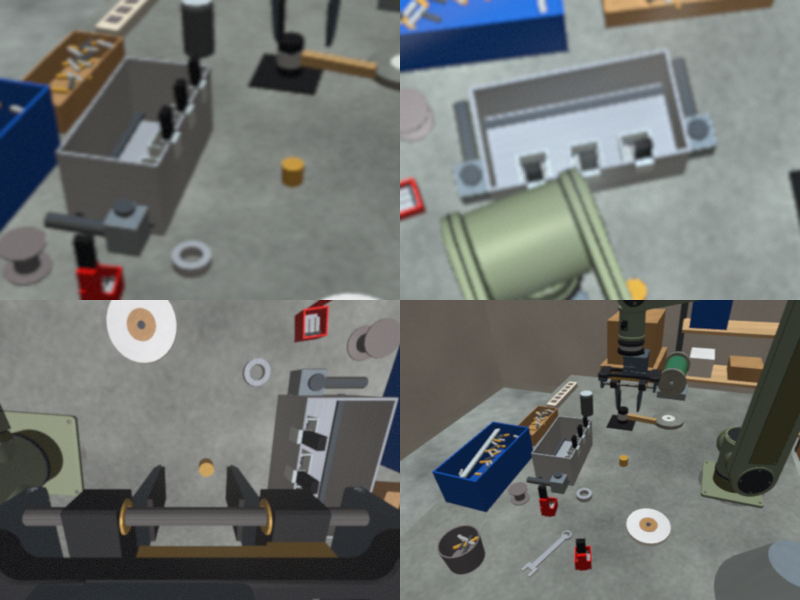

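All three silver baskets hang upright along the front rim, in line, with their lips outside and boxes inside. The mallet stands on its pad, and the bystanders and red baskets are in place. Handing in.

```bash
python3 -c "
from plant import ctrl
print(ctrl.job_done(), ctrl.get_state()['clock'])"
```

```text
the job is handed in; nothing more can be done
the job is handed in; nothing more can be done
```

I shut both valve pegs with the mallet, put it back on its pad, then hung the three silver baskets over the tub's front rim and handed the job in at about 44 s. I saw no fourth basket, and I left the two red ones alone.

**Checks that agreed**
- **Pegs:** I pressed each down with the mallet head to about 30 N. In the wrist pictures afterwards both matched the "fully down" position (within about 0.3 px for the overflow, about 2 px for the drain) and not the "up" one.
- **Baskets:** each met the rim at a tool height of 0.139 m, as expected for a basket hung clear of the floor. The last side and top pictures show all three upright, boxes inside the tub, and the bystanders I could see in place. I did not measure the floor clearance separately.
- **Mallet:** I measured its head within about 3 mm of the pad's centre after release, and it still stands there in the last pictures.

**What did not go to plan**
- The first mallet grasp slipped a few millimetres because I lifted before the fingers had closed, so I set it down and regripped.
- The mallet tilted head-up in the fingers while knocking the pegs. It settled flat when I released it on the pad.
- My measurements of the tub's front wall position disagreed by about 3 mm. I used the middle value, which was well within the hook's play.

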